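Lock the casting moulds on the bar and rack them

TASK

Lock every casting mould on the bench and put it away in the rack: push the locking bolt of one side in flush against the steel pressing bar, turn the mould round and push in the bolt of the other side the same way (do not push the bolts with the gripper or against the rack), then slide the mould flat under the lips of a free bay, fully home against the stop. There may be two or three moulds; any mould may go in any bay, one to a bay, and the mug, the figurine and the lidded pot must be left alone.

Things in the scene. Friction and masses are not known exactly. Their poses are not given: they have to be found in the camera images.
- m1_center (a point): One of up to three like moulds (None if absent): white plaster block 80 (its x) by 100 (its y) by 24 mm high, lying flat, z up, about 0.4 kg, with a square wooden knob 36 by 36 mm on the middle of its top, 24 to 64 mm above its underside. Point on the upright axis of block and knob, 32 mm above the underside. A locking bolt sticks out of the middle of its +y and -y sides.
- m1_bolt_a (a joint): Travel (m) of the steel locking bolt in the +y side of mould m1: 0 when it stands 12 mm proud of that side, 0.012 when its end is flush with the side (stop at 0.0125). The bolt is 22 mm wide and 13 mm high, its centre line 12 mm above the mould's underside. It has no spring: it slides in against about 4 N of friction and stays where it is left.
- m1_bolt_b (a joint): Travel (m) of the steel locking bolt in the -y side of mould m1: 0 when it stands 12 mm proud of that side, 0.012 when its end is flush with the side (stop at 0.0125). The bolt is 22 mm wide and 13 mm high, its centre line 12 mm above the mould's underside. It has no spring: it slides in against about 4 N of friction and stays where it is left.
- m2_center (a point): One of up to three like moulds (None if absent): white plaster block 80 (its x) by 100 (its y) by 24 mm high, lying flat, z up, about 0.4 kg, with a square wooden knob 36 by 36 mm on the middle of its top, 24 to 64 mm above its underside. Point on the upright axis of block and knob, 32 mm above the underside. A locking bolt sticks out of the middle of its +y and -y sides.
- m2_bolt_a (a joint): Travel (m) of the steel locking bolt in the +y side of mould m2: 0 when it stands 12 mm proud of that side, 0.012 when its end is flush with the side (stop at 0.0125). The bolt is 22 mm wide and 13 mm high, its centre line 12 mm above the mould's underside. It has no spring: it slides in against about 4 N of friction and stays where it is left.
- m2_bolt_b (a joint): Travel (m) of the steel locking bolt in the -y side of mould m2: 0 when it stands 12 mm proud of that side, 0.012 when its end is flush with the side (stop at 0.0125). The bolt is 22 mm wide and 13 mm high, its centre line 12 mm above the mould's underside. It has no spring: it slides in against about 4 N of friction and stays where it is left.
- m3_center (a point): One of up to three like moulds (None if absent): white plaster block 80 (its x) by 100 (its y) by 24 mm high, lying flat, z up, about 0.4 kg, with a square wooden knob 36 by 36 mm on the middle of its top, 24 to 64 mm above its underside. Point on the upright axis of block and knob, 32 mm above the underside. A locking bolt sticks out of the middle of its +y and -y sides.
- m3_bolt_a (a joint): Travel (m) of the steel locking bolt in the +y side of mould m3: 0 when it stands 12 mm proud of that side, 0.012 when its end is flush with the side (stop at 0.0125). The bolt is 22 mm wide and 13 mm high, its centre line 12 mm above the mould's underside. It has no spring: it slides in against about 4 N of friction and stays where it is left.
- m3_bolt_b (a joint): Travel (m) of the steel locking bolt in the -y side of mould m3: 0 when it stands 12 mm proud of that side, 0.012 when its end is flush with the side (stop at 0.0125). The bolt is 22 mm wide and 13 mm high, its centre line 12 mm above the mould's underside. It has no spring: it slides in against about 4 N of friction and stays where it is left.
- bar: Fixed pressing bar: bent steel bracket with an upright plate 180 mm long (along its x), 50 mm high, 8 mm thick, its foot held down behind by a 230 by 114 mm firebrick, 68 mm high. Origin at the foot of the plate's working face, mid-length, at table height; the free, flat working face is the plane y = 0 and looks along its own +y.
- rack: Fixed low steel rack, three bays side by side, open to its own -x, no floor. Origin at table height, mid-mouth of the middle bay; +x into the bays, bay centre lines at y -0.116, 0, 0.116. Each bay: 104 mm wide between 12 mm walls, lead-ins over the first 14 mm (112 mm at the mouth), 20 mm high stop bar with its front at x = 0.084, lips 28 to 34 mm above the table from x = 0.014 on. 5 mm feet stick out 45 mm at both ends.
- bay1 (a point): Mid-mouth of a rack bay, at table height, axes as the rack's. The lips reach 7 mm inward from each side (90 mm open between them). A mould slides in on the table with its 80 mm along the bay, either way round, bolt sides to the walls; against the stop its centre is 44 mm in (along x) from here.
- bay2 (a point): Mid-mouth of a rack bay, at table height, axes as the rack's. The lips reach 7 mm inward from each side (90 mm open between them). A mould slides in on the table with its 80 mm along the bay, either way round, bolt sides to the walls; against the stop its centre is 44 mm in (along x) from here.
- bay3 (a point): Mid-mouth of a rack bay, at table height, axes as the rack's. The lips reach 7 mm inward from each side (90 mm open between them). A mould slides in on the table with its 80 mm along the bay, either way round, bolt sides to the walls; against the stop its centre is 44 mm in (along x) from here.
- mug: Bystander: pale mug, 76 mm across, 95 mm high; origin at the centre of its underside.
- hare: Bystander: grey clay figurine, 60 mm across, 104 mm high; origin at the centre of its underside.
- pot: Bystander: small pink lidded pot, 90 mm across, 80 mm high; origin at the centre of its underside.

How it is judged:
At the end, for the whole second after the job is handed in: Every mould present has both bolts in to within 2.5 mm of flush (travel over 9.5 mm), and lies flat on the table in one of the three bays, within 6 mm of the stop, within 6 mm of the bay's centre line and square to the bay within 0.08 rad (value of joint each of m1_bolt_a, m1_bolt_b, m2_bolt_a, m2_bolt_b, m3_bolt_a, m3_bolt_b above 0.0095 m and x of m1_center in the frame of rack between 0.038 and 0.05 m and height (world z) of m1_center between 0.026 and 0.038 m and (y of m1_center in the frame of rack between -0.122 and -0.11 m or y of m1_center in the frame of rack between -0.006 and 0.006 m or y of m1_center in the frame of rack between 0.11 and 0.122 m) and angle between the x axis of each of m1_center, m2_center, m3_center and the x axis of rack, either way round below 0.08 rad and angle between each of m1_center, m2_center, m3_center's own z axis and vertical below 0.08 rad and x of m2_center in the frame of rack between 0.038 and 0.05 m and height (world z) of m2_center between 0.026 and 0.038 m and (y of m2_center in the frame of rack between -0.122 and -0.11 m or y of m2_center in the frame of rack between -0.006 and 0.006 m or y of m2_center in the frame of rack between 0.11 and 0.122 m) and x of m3_center in the frame of rack between 0.038 and 0.05 m and height (world z) of m3_center between 0.026 and 0.038 m and (y of m3_center in the frame of rack between -0.122 and -0.11 m or y of m3_center in the frame of rack between -0.006 and 0.006 m or y of m3_center in the frame of rack between 0.11 and 0.122 m)); the robot touches nothing.
It fails at once if the mug was disturbed (moved more than 30 mm) (distance of mug from where it was at the start of the episode above 0.03 m).
It fails at once if the hare was disturbed (moved more than 30 mm) (distance of hare from where it was at the start of the episode above 0.03 m).
It fails at once if the pot was disturbed (moved more than 30 mm) (distance of pot from where it was at the start of the episode above 0.03 m).
It fails at once if a bolt was pushed with the gripper's fingers (contact force between the fingers and m1_bolt_a above 3 N or contact force between the fingers and m1_bolt_b above 3 N or contact force between the fingers and m2_bolt_a above 3 N or contact force between the fingers and m2_bolt_b above 3 N or contact force between the fingers and m3_bolt_a above 3 N or contact force between the fingers and m3_bolt_b above 3 N).
It fails at once if a bolt that still stood out was pushed against the rack ((contact force between m1_bolt_a and rack above 3 N and value of joint m1_bolt_a below 0.009 m) or (contact force between m1_bolt_b and rack above 3 N and value of joint m1_bolt_b below 0.009 m) or (contact force between m2_bolt_a and rack above 3 N and value of joint m2_bolt_a below 0.009 m) or (contact force between m2_bolt_b and rack above 3 N and value of joint m2_bolt_b below 0.009 m) or (contact force between m3_bolt_a and rack above 3 N and value of joint m3_bolt_a below 0.009 m) or (contact force between m3_bolt_b and rack above 3 N and value of joint m3_bolt_b below 0.009 m)).
Of m1, m2, m3 only 2 to 3 are there at a start; the rules pass over those that are not, and their reading is None.
At some moment in a run one of m1, m2, m3 may be knocked a few centimetres aside while the robot is not near it.
Once in a run the grip may slacken for a moment while it holds something.
It also fails if it takes over 210 s, if anything falls off the work surface, if the arm or the gripper's body presses on something with over 40 N, if the wrist force passes 120 N, or if a joint passes its speed limit or range.

ROBOT

A 7-joint arm with a two-finger parallel gripper is mounted at the origin on the work surface. World frame = base frame: x ahead of the robot, y to its left, z up, the work surface at z = 0. Lengths are in m, angles in rad, forces in N, time in s.
With the tool pointing down it reaches from about 0.425 to 0.875 m from the base axis. Payload 4.7 kg.
Tool frame: the origin (TCP) lies midway between the tips of the shut fingers; the grasp point (between the pads) lies 19 mm behind it; z points along the fingers, y is the direction in which the jaws open and shut (so a half turn about z gives the same grasp; the last joint's range is limited). The gripper opens to 87 mm and grips with 3 to 60 N. Pads are 19 mm wide; open, the fingers measure 117 mm over their backs; the gripper's body (75 mm by 190 mm) begins 51 mm behind the grasp point.
Start: joints at [-1.294, 0.321, -0.07, 1.45, 0.023, 1.371, -0.057], TCP at [0.169, 0.628, 0.223] pointing down, gripper open.
Joint ranges: [-2.86, 2.86], [-0.3, 2.09], [-1.38, 1.24], [0.06, 2.45], [-1.56, 4.7], [0.09, 2.05], [-2.69, 2.69]. Speed limits (rad/s): [2.57, 2.57, 3.14, 3.14, 3.14, 3.14, 3.14].

INTERFACE

Orientations are given as a rotation vector (axis times angle).
In Python, from bench import get_state, eyes, job gives the robot as it stands. The module is installed in compiled form; this text tells all that it offers.
- The arm moves only by the shell command python3 -m jog 'ROWS' [FORCE]. ROWS is JSON, a list that holds one entry, the list of rows, each a list of 5 numbers: the opening, from 0 (shut) to 1 (fully open), then the shift along the tool's x, y, z in units of 40 mm (1.0 is 40 mm), then the turn about the tool's z in units of 5 degrees (1.0 is 5 degrees). In form: [[[jaw, dx, dy, dz, turn], ...]]. A call has 1 to 10 rows; each row shifts and turns the commanded pose from where the row before left it, along the tool's axes as they then stand; what a row does not reach is not made up. A row lasts 1/8 s, in which the tool goes at most 62.5 mm and 10.7 degrees, less where a joint would pass 70% of its speed; a pose out of reach is approached as far as the arm can. A call is refused whole if a number of a shift passes 1 or a number of a turn 1, either way. A call with a gripper value outside its range is refused whole. The fingers move at their own pace and stop on an object; FORCE is the grip in N (left out, the last holds). Time passes only in rows, so rows that do not move let the fingers close. It gives the time, the measured TCP pose, the force and the opening at its end, in the units of the state.
- get_state(): the state, without advancing time (a new reading comes with each control period).
- eyes.get_image(name): name is "scene" or "top"; returns (picture, depth): 384x512x3 uint8, red, green, blue; 384x512 float32, m along the optical axis (not along the pixel's ray), 0 where there is no reading.
- eyes.camera_params(name): a dict with "camera_matrix" (3x3 intrinsics, pixels), "pose" (4x4, takes a point from camera to world coordinates). Camera axes: x right, y down, z forward; pixel columns grow to the right and rows downward; lengths in m; the calibration is good to about 2 mm. A picture is of the moment at which its call begins. camera_params takes no time and is no camera call.
- job.close_job(): hands the job in, once; it reports no verdict.
The state is a dict: "time": time; "joint_positions": joint angles; "qd": joint speeds; "joint_torque": joint torques, N m; "position": TCP position; "tool_rot": TCP orientation; "ft_force": force on the tool from outside, world axes, zero at the start; "torque": the same for the moment, N m; "grip_width": opening from 0.0 (shut) to 1.0 (fully open).
Only numpy, scipy, OpenCV 4.12 (cv2) and the standard library are available. Lean on these libraries where they do the work, as an engineer would, in place of code of your own. Each camera call takes 0.05 s, during which the arm holds its last target. There are 200 camera calls.

## Working session

There is one attempt and no reset: what is moved stays moved. The work goes in short steps, Python scripts to look and compute and a shell command to move; the robot and the scene stay as the last step left them, time stands still between calls to the robot, and variables do not carry over. Pictures are saved under pics/ and viewed, about 12 in all and at most 16, crops included, and the job is handed in when it is done.

```bash
mkdir -p pics
cat > h.py <<'E'
import numpy as np, cv2
from bench import get_state, eyes, job
def grab(n):
    im,d=eyes.get_image(n); p=eyes.camera_params(n); K=np.array(p["camera_matrix"]);T=np.array(p["pose"])
    v,u=np.mgrid[:d.shape[0],:d.shape[1]]
    P=np.stack([(u-K[0,2])/K[0,0]*d,(v-K[1,2])/K[1,1]*d,d],-1)@T[:3,:3].T+T[:3,3]
    P[d==0]=np.nan
    return im,P
def save(im,f): cv2.imwrite("pics/"+f,cv2.cvtColor(im,cv2.COLOR_RGB2BGR))
E
python3 - <<'E'
from h import *
s=get_state();print(s)
for n in("top","scene"):
    im,P=grab(n);save(im,n+"0.png");print(eyes.camera_params(n))
    np.savez("/tmp/"+n,im=im,P=P)
E
```

```text
{'time': 0.0, 'joint_positions': array([-1.29389208,  0.32179777, -0.07008797,  1.4516656 ,  0.02260479,
        1.37079956, -0.05693734]), 'qd': array([ 1.53108339e-04, -2.36822321e-03, -1.43585718e-03,  1.39687903e-03,
       -4.93234172e-04,  3.61939891e-04,  8.01049041e-05]), 'joint_torque': array([ 9.98440737e-04, -4.91306984e+01, -4.03451370e-01, -3.12521625e+01,
       -6.40251744e-02,  4.38611617e-02,  1.82257322e-04]), 'position': array([0.16876823, 0.62713777, 0.22148265]), 'tool_rot': array([-4.11610413e-01, -3.11436372e+00,  2.94927692e-03]), 'ft_force': array([ 0.63342734, -0.00593738, -0.05854072]), 'torque': array([-0.01392147, -0.02620854,  0.01900638]), 'grip_width': 1.0009566362867897}
{'camera_matrix': array([[494.4674913 ,   0.        , 255.81197964],
       [  0.        , 494.4674913 , 188.26913661],
       [  0.        ,   0.        ,   1.        ]]), 'pose': array([[-1.55960000e-03, -9.97549439e-01,  6.99477202e-02,
         4.56715727e-01],
       [-9.99942570e-01,  8.14029426e-04, -1.06862072e-02,
         2.52438711e-02],
       [ 1.06030805e-02, -6.99603693e-02, -9.97493419e-01,
         1.59743646e+00],
       [ 0.00000000e+00,  0.00000000e+00,  0.00000000e+00,
         1.00000000e+00]])}
{'camera_matrix': array([[349.42934502,   0.        , 247.88576323],
       [  0.        , 349.42934502, 198.80798764],
       [  0.        ,   0.        ,   1.        ]]), 'pose': array([[ 0.47929497,  0.71650291, -0.50685294,  1.10030215],
       [ 0.87759911, -0.39771602,  0.2676598 , -0.26522925],
       [-0.00980451, -0.57310168, -0.81942561,  0.89001435],
       [ 0.        ,  0.        ,  0.        ,  1.        ]])}
```

View pics/top0.png

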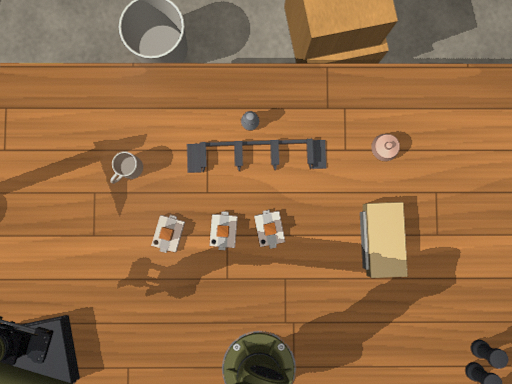

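View pics/scene0.png

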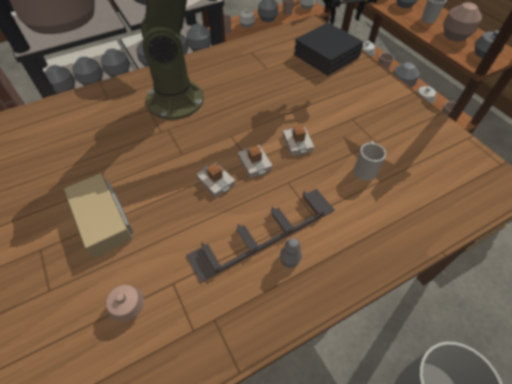

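Top view: moulds at (168,234), (223,231), (269,229); the rack opens towards the robot, with its walls near v=155; the bar's face is at u≈363, looking left (+y). The mug is at (124,165), the hare at (250,120) and the pot at (386,147).

```bash
cat >> h.py <<'E'
def rect(pts): 
    r=cv2.minAreaRect((pts[:,:2]*1000).astype(np.float32)); return np.round(cv2.boxPoints(r),1).tolist(), np.round(r[0],1), np.round(r[1],1), round(r[2],1)
def moulds(im,P,region=((0.2,0.95),(-0.4,0.5))):
    """knobs via height+colour; plaster via brightness; yaw from plaster rect"""
    z=P[...,2]; hsv=cv2.cvtColor(im,cv2.COLOR_RGB2HSV).astype(int)
    ok=(P[...,0]>region[0][0])&(P[...,0]<region[0][1])&(P[...,1]>region[1][0])&(P[...,1]<region[1][1])
    white=ok&(hsv[...,1]<60)&(hsv[...,2]>140)&(z>0.012)&(z<0.04)
    knob=ok&(z>0.05)&(z<0.075)&(hsv[...,1]>110)&(hsv[...,0]<20)
    n,l,st,c=cv2.connectedComponentsWithStats(knob.astype(np.uint8))
    out=[]
    for i in range(1,n):
        if st[i,4]<40: continue
        k=P[l==i]; 
        m=white&(np.hypot(P[...,0]-np.mean(k[:,0]),P[...,1]-np.mean(k[:,1]))<0.075)
        out.append((k,P[m],st[i]))
    return out
E
python3 - <<'E'
from h import *
for n in("top","scene"):
    a=np.load(f"/tmp/{n}.npz");im,P=a["im"],a["P"]
    print(n)
    for k,w,st in moulds(im,P):
        print(st, "knob mean",np.mean(k,0).round(4),rect(k)[1:], "white",len(w),rect(w)[1:] if len(w) else 0)
a=np.load("/tmp/top.npz");im,P=a["im"],a["P"]
z=P[...,2]
print("table z", np.nanmedian(z[260:270,100:200]), np.nanmedian(z[180:190,330:350]))
def show(name,m):
    n,l,st,c=cv2.connectedComponentsWithStats(m.astype(np.uint8))
    for i in range(1,n):
        if st[i,4]>25: print(name,st[i],rect(P[l==i]),P[l==i][:,2].mean().round(4))
R=np.zeros_like(z,bool);R[125:185,175:340]=1
show("rack",R&(z>0.02)&(z<.06))
R[:]=0;R[195:290,350:420]=1
show("plate",R&(z>.03)&(z<.058)); show("brick",R&(z>.058))
b=[];
for nme,(y0,y1,x0,x1) in dict(moulds=(205,260,140,295),rack=(130,185,175,340)).items():
    c=cv2.resize(im[y0:y1,x0:x1],None,fx=4.8,fy=4.8,interpolation=cv2.INTER_CUBIC); b.append(cv2.copyMakeBorder(c,0,5,0,800-c.shape[1],0))
save(np.vstack(b),"crop1.png")
E
```

```text
top
[264 223  12  13 126] knob mean [ 0.4391 -0.0332  0.0639] (array([438.9, -33.5]), array([35. , 34.1]), 10.7) white 539 (array([442.1, -32.6]), array([110.3,  79.3]), 10.8)
[217 225  12  12 127] knob mean [0.4328 0.1124 0.0644] (array([433.4, 112.1]), array([34. , 33.8]), 88.5) white 595 (array([437.8, 113.2]), array([ 79.5, 109.3]), 86.0)
[159 227  14  14 134] knob mean [0.4245 0.2874 0.064 ] (array([424.6, 288.3]), array([35.8, 35.1]), 75.9) white 604 (array([423.9, 289.1]), array([ 80.3, 118. ]), 74.3)
scene
[293 125  12  13 106] knob mean [0.4289 0.2853 0.0628] (array([425.3, 287. ]), array([33. , 40.7]), 71.4) white 185 (array([424.6, 289.7]), array([ 81.4, 101.1]), 73.8)
[249 145  12  14 114] knob mean [0.4371 0.11   0.063 ] (array([432. , 111.5]), array([33.7, 38.5]), 82.8) white 165 (array([448.7, 112.4]), array([77.1, 66.8]), 86.4)
[208 164  13  14 130] knob mean [ 0.4438 -0.0349  0.0632] (array([438.8, -34.6]), array([38.3, 36.4]), 11.9) white 245 (array([442.6, -32.6]), array([92.9, 79. ]), 10.1)
table z 0.00026028959168789 -0.0001118504449704183
rack [242 125  16   5  
[... 882 characters left out ...]
.1]), 3.7) 0.0329
rack [200 142  11  30 167] ([[620.0999755859375, 162.89999389648438], [713.0, 154.39999389648438], [715.9000244140625, 185.8000030517578], [623.0, 194.3000030517578]], array([668. , 174.4]), array([31.5, 93.3]), 84.7) 0.0332
plate [361 204   9  73 304] ([[290.3999938964844, -331.1000061035156], [290.8999938964844, -343.79998779296875], [516.0, -334.70001220703125], [515.5, -322.0]], array([ 403.2, -332.9]), array([225.3,  12.7]), 2.3) 0.0471
brick [ 366  202   41   76 2768] ([[288.1000061035156, -339.79998779296875], [292.0, -456.70001220703125], [521.7999877929688, -448.8999938964844], [517.9000244140625, -332.0]], array([ 404.9, -394.4]), array([229.9, 116.9]), 1.9) 0.068
```

View pics/crop1.png

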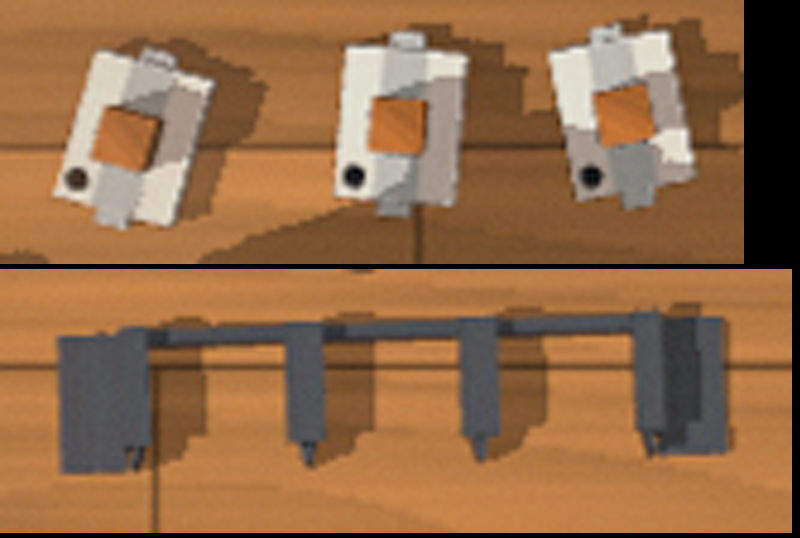

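The crop shows three moulds. Long axes are yawed about -16, -4 and +11° from world x. The rack is tilted about 1.7°. Next I refine the rack, bar and bystander positions.

Run:
```python
from h import *
a=np.load("/tmp/top.npz");im,P=a["im"],a["P"];z=P[...,2]
R=np.zeros_like(z,bool);R[125:185,175:340]=1
# lips/walls rows: median y of high pixels per wall, per image row
W=P[R&(z>.028)&(z<.042)&(P[...,0]>.63)&(P[...,0]<.745)]
for lo,hi in((-.165,-.125),(-.085,-.03),(.03,.09),(.145,.2)):
    q=W[(W[:,1]>lo)&(W[:,1]<hi)&(W[:,0]>.65)&(W[:,0]<.705)]
    f=np.polyfit(q[:,0],q[:,1],1); print("wall",len(q),q[:,1].mean().round(4),(q[:,1].min(),q[:,1].max()),"slope",f[0].round(3))
    g=W[(W[:,1]>lo)&(W[:,1]<hi)]; print("   x range z>.028",np.percentile(g[:,0],[1,5,95,99]).round(4))
# stop/back bar: pixels with z .012-.026
B=P[R&(z>.013)&(z<.024)&(P[...,0]>.69)]
print("stop",len(B),np.polyfit(B[:,1],B[:,0],1).round(4),np.ptp(B[:,0]))
for y0 in(-.1,-.08,0,.02,.09,.12): 
    q=B[abs(B[:,1]-y0)<.012]; print(y0,len(q),q[:,0].min().round(4) if len(q) else 0,q[:,0].max().round(4) if len(q) else 0)
R[:]=0;R[195:290,345:372]=1
F=P[R&(z>.008)&(z<.045)&(P[...,1]>-.345)]
for x0 in np.arange(.31,.51,.02):
    q=F[abs(F[:,0]-x0)<.01]; print("face",x0.round(2),len(q),np.sort(q[:,1])[-3:].round(4), np.median(q[:,1]).round(4))
for n,(u,v) in dict(mug=(124,165),hare=(250,120),pot=(386,147)).items():
    s=np.s_[v-22:v+22,u-22:u+22]; q=P[s][(z[s]>.03)]
    if n=="hare": q=q[q[:,0]>.735]
    print(n,len(q),q.min(0).round(3),q.max(0).round(3))
s=np.load("/tmp/scene.npz");S=s["P"]
print("scene plate face pts")
q=S[(S[...,0]>.32)&(S[...,0]<.49)&(S[...,1]>-.35)&(S[...,1]<-.3)&(S[...,2]>.01)&(S[...,2]<.045)]
if len(q): print(len(q),np.polyfit(q[:,0]-.4,q[:,1],1),q[:,1].std())
```

```text
wall 64 -0.1596 (np.float64(-0.16488663775792756), np.float64(-0.15226349334698658)) slope 0.026
   x range z>.028 [0.6372 0.6471 0.7218 0.7238]
wall 136 -0.0503 (np.float64(-0.06270185229175783), np.float64(-0.036671468789759125)) slope 0.065
   x range z>.028 [0.6378 0.644  0.7175 0.7209]
wall 131 0.0666 (np.float64(0.05227682304702233), np.float64(0.07792237623714722)) slope 0.009
   x range z>.028 [0.6374 0.6408 0.7145 0.7181]
wall 95 0.178 (np.float64(0.16929926647104226), np.float64(0.18613580477810465)) slope -0.016
   x range z>.028 [0.6349 0.6377 0.7117 0.7143]
stop 260 [-0.0283  0.7161] 0.06497100548736001
-0.1 28 0.7135 0.7238
-0.08 22 0.7128 0.7237
0 22 0.7104 0.7206
0.02 26 0.7096 0.7567
0.09 20 0.7075 0.7174
0.12 24 0.7065 0.7173
face 0.31 15 [-0.3318 -0.3307 -0.3306] -0.3402
face 0.33 19 [-0.3299 -0.2925 -0.2857] -0.3311
face 0.35 21 [-0.3294 -0.3048 -0.2927] -0.3305
face 0.37 19 [-0.3239 -0.3054 -0.3025] -0.33
face 0.39 19 [-0.3275 -0.3188 -0.2996] -0.3285
face 0.41 18 [-0.3277 -0.3276 -0.3273] -0.3288
face 0.43 18 [-0.3275 -0.3273 -0.3271] -0.3279
face 0.45 25 [-0.2939 -0.2908 -0.2806] -0.3269
face 0.47 19 [-0.3253 -0.3252 -0.3251] -0.3264
face 0.49 20 [-0.3205 -0.2976 -0.2786] -0.3259
mug 397 [0.582 0.373 0.03 ] [0.674 0.462 0.105]
hare 266 [0.755 0.001 0.03 ] [0.804 0.056 0.11 ]
pot 601 [ 0.656 -0.442  0.03 ] [ 0.741 -0.359  0.087]
scene plate face pts
39 [ 0.02620578 -0.33171106] 0.0043227980147250164
```

```bash
cat > plan.py <<'E'
import sys
from h import *
from scipy.spatial.transform import Rotation as R
def plan(x,y,z,psi):
    s=get_state(); M=R.from_rotvec(s["tool_rot"]).as_matrix(); p=np.array(s["position"])
    cur=np.degrees(np.arctan2(M[1,1],M[0,1])); d=np.array([x,y,z])-p
    t=(cur-psi)/5; w=np.radians(psi)
    print("t",round(s["time"],2),"pos",p.round(4),"psi",cur.round(2),"j7",s["joint_positions"][6].round(2),"F",np.round(s["ft_force"],1),"grip",round(s["grip_width"],3),"tilt",np.degrees(np.arccos(-M[2,2])).round(2))
    print("shift now:",(M.T@d/.04).round(3),"turn:",t.round(2),"(or",(t-72*np.sign(t)).round(2),") shift if after turn:",np.round([(d[0]*np.sin(w)-d[1]*np.cos(w))/.04,(d[0]*np.cos(w)+d[1]*np.sin(w))/.04,-d[2]/.04],3))
if __name__=="__main__": plan(*map(float,sys.argv[1:5]))
E
python3 plan.py .4389 -.0333 .13 -79.2
```

```text
t 0.1 pos [0.1688 0.6272 0.2216] psi 74.95 j7 -0.06 F [-0.  -0.  -0.4] grip 0.996 tilt 0.1
shift now: [-10.81  -14.188   2.315] turn: 30.83 (or -41.17 ) shift if after turn: [-3.539 17.485  2.29 ]
```

```bash
sed -i 's/(d\[0\]\*np.sin(w)-d\[1\]\*np.cos(w))/(-d[0]*np.sin(w)+d[1]*np.cos(w))/' plan.py
python3 -m jog '[[[1,-0.75,-0.385,0,0],[1,-0.75,-0.385,0,0],[1,-0.75,-0.385,0,0],[1,-0.75,-0.385,0,0],[1,-0.75,-0.385,0,0],[1,-0.75,-0.385,0,0],[1,-0.75,-0.385,0,0],[1,-0.75,-0.385,0,0],[1,-0.75,-0.385,0,0],[1,-0.75,-0.385,0,0]]]' 40
python3 -m jog '[[[1,-0.33,-1,0,0],[1,-0.33,-1,0,0],[1,-0.33,-1,0,0],[1,-0.33,-1,0,0],[1,-0.33,-1,0,0],[1,-0.33,-1,0,0],[1,-0.33,-1,0,0],[1,-0.33,-1,0,0],[1,-0.33,-1,0,0],[1,-0.33,-1,0,0]]]'
python3 -m jog '[[[1,0,0,0,1],[1,0,0,0,1],[1,0,0,0,1],[1,0,0,0,1],[1,0,0,0,1],[1,0,0,0,1],[1,0,0,0,1],[1,0,0,0,1],[1,0,0,0,1],[1,0,0,0,1]]]'
python3 -m jog '[[[1,0,0,0,1],[1,0,0,0,1],[1,0,0,0,1],[1,0,0,0,1],[1,0,0,0,1],[1,0,0,0,1],[1,0,0,0,1],[1,0,0,0,1],[1,0,0,0,1],[1,0,0,0,1]]]'
python3 -m jog '[[[1,0,0,0,1],[1,0,0,0,1],[1,0,0,0,1],[1,0,0,0,1],[1,0,0,0,1],[1,0,0,0,1],[1,0,0,0,1],[1,0,0,0,1],[1,0,0,0,1],[1,0,0,0,0.83]]]'
python3 plan.py .4389 -.0333 .11 -79.2
python3 - <<'E'
from h import *
im,P=grab("top")
for k,w,st in moulds(im,P): print("knob",np.mean(k,0).round(4),"white",rect(w)[1:] if len(w) else 0)
E
```

```text
time: 1.35
position: [0.4191, 0.4, 0.2221]
tool_rot: [-0.411, -3.114, 0.001]
ft_force: [0.2, 0.7, -0.5]
grip_width: 1.0
time: 2.6
position: [0.4418, -0.0209, 0.2223]
tool_rot: [-0.412, -3.114, -0.0]
ft_force: [0.4, 0.6, 0.5]
grip_width: 1.003
time: 3.85
position: [0.4418, -0.0195, 0.2222]
tool_rot: [-1.693, -2.646, 0.0]
ft_force: [0.1, 0.2, 1.1]
grip_width: 1.002
time: 5.1
position: [0.4418, -0.0195, 0.2222]
tool_rot: [-2.652, -1.683, 0.001]
ft_force: [0.6, 0.0, 0.1]
grip_width: 0.999
time: 6.35
position: [0.4418, -0.0195, 0.2222]
tool_rot: [-3.112, -0.428, 0.001]
ft_force: [-0.5, 0.6, -0.2]
grip_width: 1.001
t 6.35 pos [ 0.4418 -0.0195  0.2222] psi -74.35 j7 -1.36 F [-0.5  0.6 -0.2] grip 1.001 tilt 0.04
shift now: [-0.161  0.312  2.805] turn: 0.97 (or -71.03 ) shift if after turn: [-0.136  0.325  2.805]
knob [0.4328 0.1126 0.064 ] white (array([433., 114.]), array([ 78.4, 119.3]), 84.5)
knob [0.4246 0.2873 0.0641] white (array([423.8, 288. ]), array([ 79. , 117.7]), 74.0)
```

```bash
python3 -m jog '[[[1,-0.136,0.325,0,0.97],[1,0,0,1,0],[1,0,0,1,0],[1,0,0,1,0],[1,0,0,1,0],[1,0,0,0.8,0],[0,0,0,0,0],[0,0,0,0,0],[0,0,0,0,0],[0,0,0,0,0]]]' 40
python3 -m jog '[[[0,0,0,0,0],[0,0,0,0,0],[0,0,0,-0.12,0]]]'
python3 plan.py .43 -.23 .035 -178.45
python3 - <<'E'
from h import *
im,P=grab("scene"); save(cv2.resize(im[80:240,150:350],None,fx=3,fy=3),"s1.png")
E
```

```text
time: 7.65
position: [0.4414, -0.0334, 0.0317]
tool_rot: [-3.127, -0.3, -0.004]
ft_force: [0.3, -0.1, -0.0]
grip_width: 0.63
time: 8.02
position: [0.4391, -0.0335, 0.0346]
tool_rot: [-3.127, -0.299, 0.004]
ft_force: [-0.7, 0.1, -5.4]
grip_width: 0.408
t 8.03 pos [ 0.4391 -0.0335  0.0346] psi -79.06 j7 -1.34 F [-0.7  0.1 -5.4] grip 0.408 tilt 0.15
shift now: [-1.156  4.78  -0.009] turn: 19.88 (or -52.12 ) shift if after turn: [ 4.905  0.361 -0.01 ]
```

View pics/s1.png

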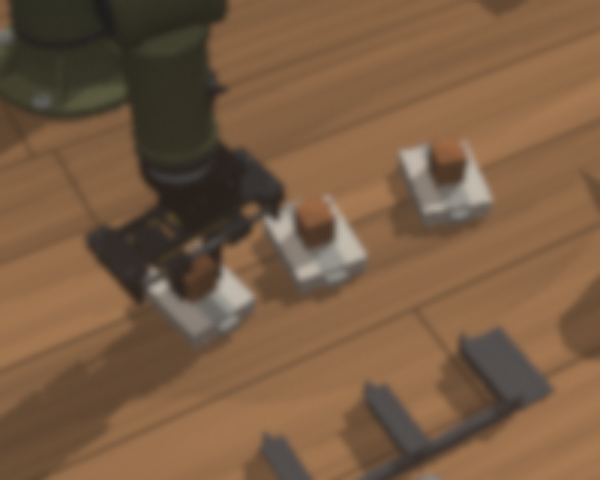

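Gripped at 35.5 mm and lifted; the picture shows the knob between the fingers at (200,270), with the other two moulds untouched. Next I carry it to the bar and turn it.

```bash
python3 -m jog '[[[0,-0.193,0.797,0,0],[0,-0.193,0.797,0,0],[0,-0.193,0.797,0,0],[0,-0.193,0.797,0,0],[0,-0.193,0.797,0,0],[0,-0.193,0.797,0,0],[0,0,0,0,1],[0,0,0,0,1],[0,0,0,0,1],[0,0,0,0,1]]]' 50
python3 -m jog '[[[0,0,0,0,1],[0,0,0,0,1],[0,0,0,0,1],[0,0,0,0,1],[0,0,0,0,1],[0,0,0,0,1],[0,0,0,0,1],[0,0,0,0,1],[0,0,0,0,1],[0,0,0,0,1]]]'
python3 -m jog '[[[0,0,0,0,1],[0,0,0,0,1],[0,0,0,0,1],[0,0,0,0,1],[0,0,0,0,1],[0,0,0,0,0.9],[0,0,0,0,0]]]'
python3 plan.py .43 -.263 .035 -178.45
python3 - <<'E'
from h import *
im,P=grab("top"); save(cv2.resize(im[170:290,270:420],None,fx=4,fy=4,interpolation=2),"t2.png")
for k,w,st in moulds(im,P): print("knob",np.mean(k,0).round(4),"white",rect(w)[1:] if len(w) else 0)
E
```

```text
time: 9.32
position: [0.4305, -0.2296, 0.0346]
tool_rot: [-3.131, 0.252, 0.003]
ft_force: [-0.1, -0.5, -5.3]
grip_width: 0.413
time: 10.58
position: [0.4305, -0.2295, 0.0347]
tool_rot: [2.731, -1.552, -0.003]
ft_force: [0.1, -0.1, -5.3]
grip_width: 0.409
time: 11.45
position: [0.4307, -0.2296, 0.0348]
tool_rot: [2.25, -2.192, -0.002]
ft_force: [0.8, 0.3, -5.7]
grip_width: 0.41
t 11.45 pos [ 0.4307 -0.2296  0.0348] psi -178.5 j7 -2.53 F [ 0.8  0.3 -5.7] grip 0.41 tilt 0.08
shift now: [ 0.834  0.039 -0.004] turn: -0.01 (or 71.99 ) shift if after turn: [ 0.834  0.04  -0.004]
knob [0.4328 0.1126 0.0639] white (array([433. , 113.5]), array([ 79.8, 118.6]), 86.5)
knob [0.4247 0.2872 0.0637] white (array([423.9, 288.8]), array([ 80.2, 117.9]), 74.3)
```

View pics/t2.png

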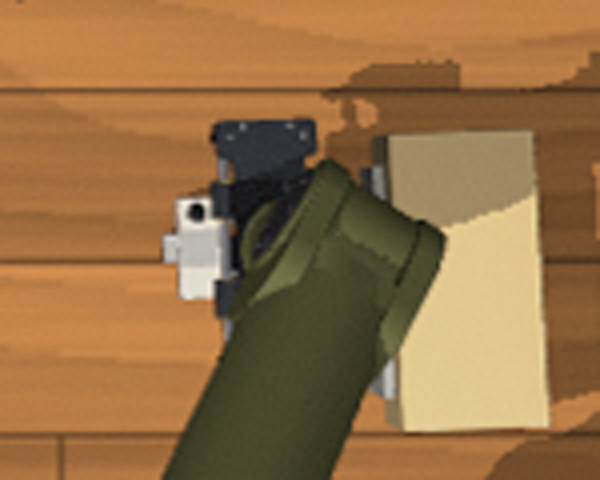

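The mould is held upright, bolt towards the bar; its other bolt is visible at (172,248). I press in small steps along tool x.

```bash
python3 -m jog '[[[0,0.4,0,0,0],[0,0.43,0,0,0],[0,0,0,0,0]]]'
python3 -m jog '[[[0,0.05,0,0,0],[0,0.05,0,0,0],[0,0,0,0,0]]]'
python3 -m jog '[[[0,0.05,0,0,0],[0,0.05,0,0,0],[0,0,0,0,0]]]'
python3 -m jog '[[[0,0.05,0,0,0],[0,0.05,0,0,0],[0,0,0,0,0]]]'
python3 -m jog '[[[0,0.05,0,0,0],[0,0.05,0,0,0],[0,0,0,0,0]]]'
```

```text
time: 11.88
position: [0.4317, -0.2646, 0.0353]
tool_rot: [2.247, -2.194, 0.001]
ft_force: [0.3, -0.2, -5.9]
grip_width: 0.409
time: 12.25
position: [0.4323, -0.2669, 0.0353]
tool_rot: [-2.25, 2.192, 0.0]
ft_force: [0.3, 0.5, -5.8]
grip_width: 0.415
time: 12.62
position: [0.4324, -0.2713, 0.0354]
tool_rot: [-2.249, 2.193, 0.0]
ft_force: [-0.1, -0.4, -5.3]
grip_width: 0.405
time: 13.0
position: [0.4324, -0.2748, 0.0352]
tool_rot: [-2.249, 2.193, 0.001]
ft_force: [0.0, 3.4, -4.6]
grip_width: 0.408
time: 13.38
position: [0.4326, -0.2795, 0.0352]
tool_rot: [2.249, -2.194, 0.0]
ft_force: [0.6, 3.1, -6.2]
grip_width: 0.41
```

```bash
python3 -m jog '[[[0,0.05,0,0,0],[0,0.05,0,0,0],[0,0,0,0,0]]]'
python3 -m jog '[[[0,0.05,0,0,0],[0,0.025,0,0,0],[0,0,0,0,0]]]'
python3 -m jog '[[[0,0.05,0,0,0],[0,0,0,0,0],[0,0,0,0,0]]]'
```

```text
time: 13.75
position: [0.4325, -0.2806, 0.0353]
tool_rot: [-2.25, 2.19, 0.007]
ft_force: [-1.4, 10.0, -1.2]
grip_width: 0.412
time: 14.12
position: [0.4325, -0.2808, 0.035]
tool_rot: [-2.25, 2.187, 0.013]
ft_force: [-2.9, 16.2, 3.0]
grip_width: 0.413
time: 14.5
position: [0.4325, -0.2809, 0.0349]
tool_rot: [-2.25, 2.184, 0.018]
ft_force: [-3.4, 19.4, 5.5]
grip_width: 0.41
```

The stop is hard at y = -0.2806 (19 N), so this bolt is flush. I back off, turn 180° and press the other side.

```bash
python3 -m jog '[[[0,-0.7,0,0,0],[0,-0.7,0,0,0],[0,0,0,0,-1],[0,0,0,0,-1],[0,0,0,0,-1],[0,0,0,0,-1],[0,0,0,0,-1],[0,0,0,0,-1],[0,0,0,0,-1],[0,0,0,0,-1]]]'
python3 -m jog '[[[0,0,0,0,-1],[0,0,0,0,-1],[0,0,0,0,-1],[0,0,0,0,-1],[0,0,0,0,-1],[0,0,0,0,-1],[0,0,0,0,-1],[0,0,0,0,-1],[0,0,0,0,-1],[0,0,0,0,-1]]]'
python3 -m jog '[[[0,0,0,0,-1],[0,0,0,0,-1],[0,0,0,0,-1],[0,0,0,0,-1],[0,0,0,0,-1],[0,0,0,0,-1],[0,0,0,0,-1],[0,0,0,0,-1],[0,0,0,0,-1],[0,0,0,0,-1]]]'
python3 -m jog '[[[0,0,0,0,-1],[0,0,0,0,-1],[0,0,0,0,-1],[0,0,0,0,-1],[0,0,0,0,-1],[0,0,0,0,-1],[0,0,0,0,-1],[0,0,0,0,-1],[0,0,0,0,0]]]'
python3 plan.py .43 -.262 .035 1.55
python3 - <<'E'
from h import *
im,P=grab("top"); save(cv2.resize(im[170:290,270:420],None,fx=4,fy=4,interpolation=2),"t3.png")
E
```

```text
time: 15.75
position: [0.4315, -0.2346, 0.0357]
tool_rot: [2.863, -1.289, 0.004]
ft_force: [-0.1, -0.2, -4.8]
grip_width: 0.409
time: 17.0
position: [0.4315, -0.2346, 0.0357]
tool_rot: [3.138, 0.042, 0.002]
ft_force: [-0.4, 0.8, -5.7]
grip_width: 0.414
time: 18.25
position: [0.4314, -0.2346, 0.0356]
tool_rot: [2.827, 1.364, -0.0]
ft_force: [-0.1, -0.0, -5.6]
grip_width: 0.404
time: 19.38
position: [0.4314, -0.2342, 0.0355]
tool_rot: [2.195, 2.245, -0.001]
ft_force: [0.5, -1.1, -4.7]
grip_width: 0.411
t 19.38 pos [ 0.4314 -0.2342  0.0355] psi 1.3 j7 0.53 F [ 0.5 -1.1 -4.7] grip 0.411 tilt 0.13
shift now: [-0.695 -0.05   0.015] turn: -0.05 (or 71.95 ) shift if after turn: [-0.695 -0.053  0.014]
```

View pics/t3.png

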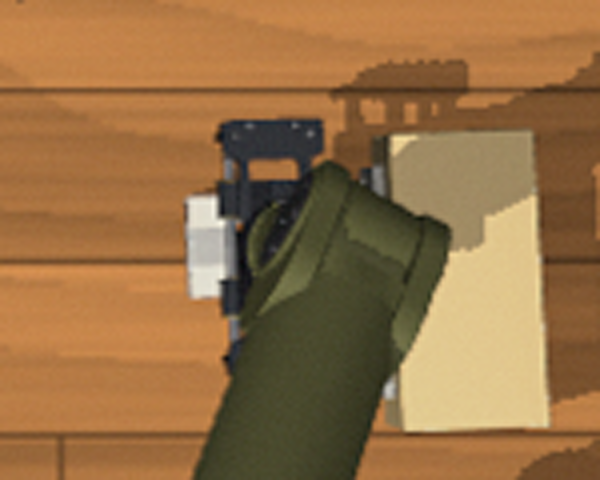

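The outer side of the mould (200,245) now shows no bolt, so the first one is flush. I press the second.

```bash
python3 -m jog '[[[0,-0.3,0,0,-0.05],[0,-0.3,0,0,0],[0,-0.1,0,0,0],[0,-0.1,0,0,0],[0,0,0,0,0]]]'
python3 -m jog '[[[0,-0.05,0,0,0],[0,-0.05,0,0,0],[0,0,0,0,0]]]'
python3 -m jog '[[[0,-0.05,0,0,0],[0,-0.05,0,0,0],[0,0,0,0,0]]]'
python3 -m jog '[[[0,-0.05,0,0,0],[0,-0.025,0,0,0],[0,0,0,0,0]]]'
python3 -m jog '[[[0,-0.05,0,0,0],[0,-0.025,0,0,0],[0,0,0,0,0]]]'
```

```text
time: 20.05
position: [0.4322, -0.2645, 0.0353]
tool_rot: [-2.189, -2.253, 0.0]
ft_force: [0.1, 0.9, -6.2]
grip_width: 0.406
time: 20.42
position: [0.4324, -0.2671, 0.0352]
tool_rot: [-2.187, -2.254, -0.001]
ft_force: [-0.3, 3.6, -3.3]
grip_width: 0.41
time: 20.8
position: [0.4326, -0.2723, 0.0352]
tool_rot: [2.188, 2.254, 0.0]
ft_force: [0.2, 4.6, -6.0]
grip_width: 0.41
time: 21.18
position: [0.4327, -0.2754, 0.0353]
tool_rot: [2.188, 2.254, 0.0]
ft_force: [0.6, 3.6, -7.0]
grip_width: 0.405
time: 21.55
position: [0.4327, -0.2779, 0.0353]
tool_rot: [-2.188, -2.254, -0.001]
ft_force: [0.7, 4.1, -5.7]
grip_width: 0.41
```

```bash
python3 -m jog '[[[0,-0.05,0,0,0],[0,-0.025,0,0,0],[0,0,0,0,0]]]'
python3 -m jog '[[[0,-0.05,0,0,0],[0,-0.05,0,0,0],[0,0,0,0,0]]]'
python3 plan.py .54 -.1117 .035 1.6
```

```text
time: 21.92
position: [0.4326, -0.278, 0.0353]
tool_rot: [-2.183, -2.253, -0.004]
ft_force: [-2.1, 10.8, 0.3]
grip_width: 0.41
time: 22.3
position: [0.4325, -0.2781, 0.0354]
tool_rot: [-2.177, -2.25, -0.008]
ft_force: [-4.1, 20.6, 7.6]
grip_width: 0.409
t 22.3 pos [ 0.4325 -0.2781  0.0354] psi 1.89 j7 0.66 F [-4.1 20.6  7.6] grip 0.409 tilt 0.68
shift now: [4.07  2.823 0.046] turn: 0.06 (or -71.94 ) shift if after turn: [4.084 2.802 0.01 ]
```

Both bolts hit hard stops (-0.2806 and -0.2781), which puts the face at about -0.3294. On to the right-hand bay.

```bash
python3 -m jog '[[[0,0.8,0,0,0],[0,0.56,0.46,0,0],[0,0.56,0.46,0,0],[0,0.56,0.46,0,0],[0,0.56,0.46,0,0],[0,0.56,0.46,0,0],[0,0.56,0.46,0,0],[0,0,0,0,0],[0,0,0,0,0]]]'
python3 plan.py .56 -.110 .0305 1.6
```

```text
time: 23.42
position: [0.5382, -0.1176, 0.0354]
tool_rot: [2.188, 2.252, -0.002]
ft_force: [-0.6, -0.3, -5.4]
grip_width: 0.408
t 23.43 pos [ 0.5382 -0.1176  0.0354] psi 1.64 j7 0.27 F [-0.6 -0.3 -5.4] grip 0.408 tilt 0.12
shift now: [0.175 0.549 0.123] turn: 0.01 (or -71.99 ) shift if after turn: [0.175 0.549 0.123]
```

```bash
python3 -m jog '[[[0,0.175,0.55,0,0],[0,0,0,0.06,0],[0,0,0,0.06,0],[0,0,0,0,0],[0,0,0,0,0]]]' 50
python3 plan.py .67 -.107 .0305 1.6
python3 - <<'E'
from h import *
im,P=grab("top"); save(cv2.resize(im[130:230,190:340],None,fx=5,fy=5,interpolation=2),"t4.png")
z=P[...,2]
hsv=cv2.cvtColor(im,cv2.COLOR_RGB2HSV)
w=(P[...,0]>.5)&(P[...,0]<.66)&(P[...,1]<-.03)&(P[...,1]>-.2)&(z>.014)&(z<.034)&(hsv[...,1]<60)&(hsv[...,2]>140)
q=P[w];print(len(q),np.percentile(q[:,1],[1,5,95,99]),np.percentile(q[:,0],[1,99]),np.median(q[:,2]))
E
```

```text
time: 24.05
position: [0.5595, -0.1096, 0.031]
tool_rot: [2.189, 2.252, -0.001]
ft_force: [-2.9, -2.6, 1.4]
grip_width: 0.41
t 24.05 pos [ 0.5595 -0.1096  0.031 ] psi 1.61 j7 0.26 F [-2.9 -2.6  1.4] grip 0.41 tilt 0.07
shift now: [-0.012  2.763  0.013] turn: 0.0 (or -72.0 ) shift if after turn: [-0.011  2.763  0.013]
142 [-0.07854387 -0.07828257 -0.05932948 -0.05897672] [0.51988027 0.59683488] 0.02446712811952212
```

View pics/t4.png

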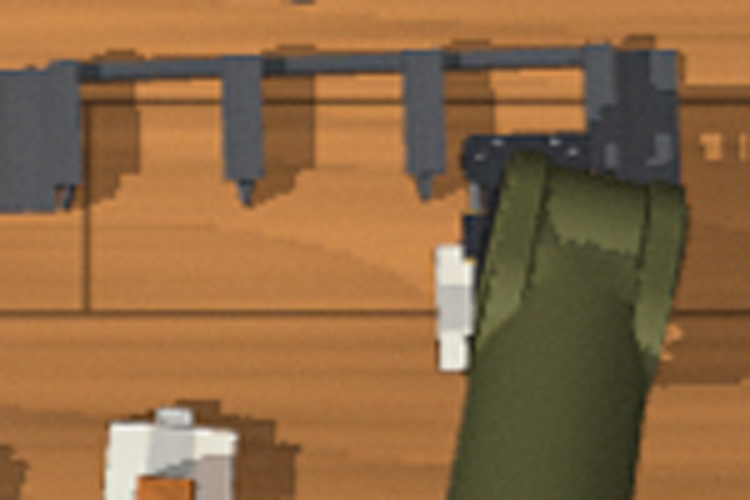

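The mould sits squarely in front of the right bay, its left edge at (440,310) in line with the bay's left wall at (425,190). I slide it in.

```bash
python3 -m jog '[[[0,0,0.3,-0.01,0],[0,0,0.3,0,0],[0,0,0.3,0,0],[0,0,0.25,0,0],[0,0,0.25,0,0],[0,0,0,0,0]]]' 30
python3 -m jog '[[[0,0,0.25,0,0],[0,0,0.25,0,0],[0,0,0.25,0,0],[0,0,0,0,0]]]'
python3 -m jog '[[[0,0,0.2,0,0],[0,0,0.2,0,0],[0,0,0.1,0,0],[0,0,0,0,0]]]'
python3 plan.py .6728 -.1067 .031 1.6
```

```text
time: 24.85
position: [0.616, -0.1084, 0.031]
tool_rot: [2.188, 2.253, -0.004]
ft_force: [-4.0, -4.2, 1.5]
grip_width: 0.409
time: 25.35
position: [0.6464, -0.1075, 0.031]
tool_rot: [2.188, 2.253, -0.003]
ft_force: [-2.8, -4.8, 0.9]
grip_width: 0.412
time: 25.85
position: [0.6653, -0.1069, 0.0311]
tool_rot: [-2.189, -2.253, 0.005]
ft_force: [-5.4, -3.5, 3.3]
grip_width: 0.409
t 25.85 pos [ 0.6653 -0.1069  0.0311] psi 1.66 j7 0.25 F [-5.4 -3.5  3.3] grip 0.409 tilt 0.18
shift now: [-0.001  0.189  0.002] turn: 0.01 (or -71.99 ) shift if after turn: [-0.     0.189  0.002]
```

```bash
python3 -m jog '[[[0,0,0.1,0,0],[0,0,0.1,0,0],[0,0,0,0,0]]]' 30
python3 -m jog '[[[0,0,0.05,0,0],[0,0,0.05,0,0],[0,0,0,0,0]]]' 
python3 -m jog '[[[0,0,0.05,0,0],[0,0,0.05,0,0],[0,0,0,0,0]]]'
```

```text
time: 26.22
position: [0.6732, -0.1066, 0.0311]
tool_rot: [-2.189, -2.253, 0.005]
ft_force: [-5.7, -3.5, 4.2]
grip_width: 0.412
time: 26.6
position: [0.6753, -0.1066, 0.0312]
tool_rot: [-2.187, -2.251, 0.008]
ft_force: [-11.8, -2.4, 8.2]
grip_width: 0.409
time: 26.98
position: [0.6754, -0.1066, 0.0312]
tool_rot: [-2.183, -2.245, 0.017]
ft_force: [-21.2, -2.3, 15.0]
grip_width: 0.409
```

Home against the stop at x = 0.6754. Release, rise, turn for the next mould, and check.

```bash
python3 -m jog '[[[0,0,-0.1,0,0],[1,0,0,0,0],[1,0,0,0,0],[1,0,0,0,0],[1,0,0,-1,0],[1,0,0,-1,0],[1,0,0,-1,0],[1,0,0,0,0]]]' 40
python3 -m jog '[[[1,0.9,-1,0,0],[1,0.9,-1,0,0],[1,0.9,-1,0,0],[1,0.9,-1,0,0],[1,0.9,-1,0,0],[1,0.9,-1,0,0],[1,0,0,0,1],[1,0,0,0,1],[1,0,0,0,1],[1,0,0,0,1]]]' 
python3 -m jog '[[[1,0,0,0,1],[1,0,0,0,1],[1,0,0,0,1],[1,0,0,0,1],[1,0,0,0,1],[1,0,0,0,1],[1,0,0,0,1],[1,0,0,0,1],[1,0,0,0,1],[1,0,0,0,1]]]'
python3 - <<'E'
from h import *
im,P=grab("top"); 
for n in ("top","scene"):
    i,Q=grab(n)
    for k,w,st in moulds(i,Q): print(n,"knob",np.mean(k,0).round(4),rect(k)[2:],"white",rect(w)[1:] if len(w) else 0)
E
python3 plan.py .4331 .1122 .09 -94.5
```

```text
time: 27.98
position: [0.6814, -0.1044, 0.1558]
tool_rot: [2.183, 2.25, 0.01]
ft_force: [-0.2, -0.3, -1.0]
grip_width: 0.992
time: 29.22
position: [0.4315, 0.1048, 0.1503]
tool_rot: [-2.548, -1.837, 0.0]
ft_force: [0.0, -0.0, 0.1]
grip_width: 0.999
time: 30.48
position: [0.4315, 0.1047, 0.1502]
tool_rot: [-3.086, -0.588, 0.001]
ft_force: [-0.6, 0.4, -0.1]
grip_width: 1.0
top knob [ 0.6733 -0.106   0.0639] (array([35.3, 36.1]), 89.7) white (array([ 674.3, -107.5]), array([79. , 96.3]), 0.1)
top knob [0.4247 0.2874 0.0637] (array([35.3, 34.2]), 73.8) white (array([424.1, 288.3]), array([ 79.7, 117.8]), 74.6)
scene knob [0.4287 0.2852 0.063 ] (array([33.1, 38.8]), 69.6) white (array([422.4, 290.1]), array([ 79.3, 109.5]), 75.2)
scene knob [0.4374 0.1099 0.063 ] (array([33.9, 37.9]), 84.9) white (array([430.9, 113.5]), array([ 79.4, 106.1]), 86.2)
scene knob [ 0.6779 -0.1086  0.0633] (array([36.7, 33.1]), 0.2) white (array([ 675.8, -108.8]), array([78.5, 91.9]), 0.9)
t 30.62 pos [0.4315 0.1046 0.1504] psi -68.19 j7 -1.49 F [-0.2 -0.  -0.1] grip 1.0 tilt 0.03
shift now: [ 0.109 -0.162  1.509] turn: 5.26 (or -66.74 ) shift if after turn: [ 0.025 -0.193  1.509]
```

Mould 1 is seated (knob 0.674, -0.107, upright). Mould 2 next.

```bash
python3 -m jog '[[[1,0,0,0,1],[1,0,0,0,1],[1,0,0,0,1],[1,0,0,0,1],[1,0,0,0,1],[1,0,0,0,0.26],[1,0.025,-0.19,0,0],[1,0,0,1,0],[1,0,0,1,0],[1,0,0,0.98,0]]]' 50
python3 -m jog '[[[0,0,0,0,0],[0,0,0,0,0],[0,0,0,0,0],[0,0,0,0,0],[0,0,0,0,0],[0,0,0,0,0],[0,0,0,-0.12,0],[0,0,0,0,0]]]'
python3 plan.py .43 -.225 .035 -178.45
```

```text
time: 31.88
position: [0.4335, 0.1125, 0.0307]
tool_rot: [-3.139, 0.123, -0.001]
ft_force: [0.2, 1.0, -0.5]
grip_width: 0.999
time: 32.88
position: [0.433, 0.1116, 0.0364]
tool_rot: [3.139, -0.126, -0.001]
ft_force: [-0.4, -0.2, -4.2]
grip_width: 0.408
t 32.88 pos [0.433  0.1116 0.0364] psi -94.61 j7 -1.96 F [-0.4 -0.2 -4.2] grip 0.408 tilt 0.03
shift now: [0.601 8.395 0.036] turn: 16.77 (or -55.23 ) shift if after turn: [8.411 0.303 0.035]
```

```bash
python3 -m jog '[[[0,0.06,0.84,0,0],[0,0.06,0.84,0,0],[0,0.06,0.84,0,0],[0,0.06,0.84,0,0],[0,0.06,0.84,0,0],[0,0.06,0.84,0,0],[0,0.06,0.84,0,0],[0,0.06,0.84,0,0],[0,0.06,0.84,0,0],[0,0.06,0.84,0,0]]]'
python3 -m jog '[[[0,0,0,0,1],[0,0,0,0,1],[0,0,0,0,1],[0,0,0,0,1],[0,0,0,0,1],[0,0,0,0,1],[0,0,0,0,1],[0,0,0,0,1],[0,0,0,0,1],[0,0,0,0,1]]]'
python3 -m jog '[[[0,0,0,0,1],[0,0,0,0,1],[0,0,0,0,1],[0,0,0,0,1],[0,0,0,0,1],[0,0,0,0,1],[0,0,0,0,0.77],[0,0,0,0,0]]]'
python3 plan.py .432 -.264 .035 -178.45
```

```text
time: 34.12
position: [0.4298, -0.2259, 0.0361]
tool_rot: [-3.139, 0.126, 0.001]
ft_force: [0.6, 0.0, -3.7]
grip_width: 0.411
time: 35.38
position: [0.4298, -0.2248, 0.0361]
tool_rot: [2.79, -1.445, -0.002]
ft_force: [-1.2, 0.1, -3.9]
grip_width: 0.407
time: 36.38
position: [0.4299, -0.2248, 0.0362]
tool_rot: [2.252, -2.19, -0.001]
ft_force: [-0.3, -0.6, -4.1]
grip_width: 0.41
t 36.38 pos [ 0.4299 -0.2248  0.0362] psi -178.4 j7 -2.59 F [-0.3 -0.6 -4.1] grip 0.41 tilt 0.05
shift now: [ 0.981 -0.025  0.029] turn: 0.01 (or -71.99 ) shift if after turn: [ 0.981 -0.026  0.029]
```

```bash
python3 -m jog '[[[0,0.5,0,0,0],[0,0.48,0,0,0],[0,0.05,0,0,0],[0,0.05,0,0,0],[0,0.05,0,0,0],[0,0.05,0,0,0],[0,0.05,0,0,0],[0,0,0,0,0]]]'
python3 -m jog '[[[0,0.05,0,0,0],[0,0.05,0,0,0],[0,0,0,0,0]]]'
python3 -m jog '[[[0,0.05,0,0,0],[0,0.025,0,0,0],[0,0,0,0,0]]]'
python3 -m jog '[[[0,0.05,0,0,0],[0,0.025,0,0,0],[0,0,0,0,0]]]'
```

```text
time: 37.38
position: [0.4317, -0.2736, 0.0363]
tool_rot: [-2.251, 2.19, 0.001]
ft_force: [0.5, 4.1, -4.0]
grip_width: 0.411
time: 37.75
position: [0.4318, -0.2785, 0.0364]
tool_rot: [2.251, -2.191, 0.0]
ft_force: [0.4, 3.3, -5.5]
grip_width: 0.407
time: 38.12
position: [0.4317, -0.2799, 0.0365]
tool_rot: [-2.251, 2.19, 0.003]
ft_force: [-0.4, 7.0, -3.0]
grip_width: 0.411
time: 38.5
position: [0.4317, -0.28, 0.0365]
tool_rot: [-2.251, 2.186, 0.01]
ft_force: [-2.9, 14.3, 3.8]
grip_width: 0.411
```

```bash
python3 -m jog '[[[0,0.05,0,0,0],[0,0,0,0,0],[0,-0.7,0,0,0],[0,-0.7,0,0,0],[0,0,0,0,-1],[0,0,0,0,-1],[0,0,0,0,-1],[0,0,0,0,-1],[0,0,0,0,-1],[0,0,0,0,-1]]]'
python3 -m jog '[[[0,0,0,0,-1],[0,0,0,0,-1],[0,0,0,0,-1],[0,0,0,0,-1],[0,0,0,0,-1],[0,0,0,0,-1],[0,0,0,0,-1],[0,0,0,0,-1],[0,0,0,0,-1],[0,0,0,0,-1]]]'
python3 -m jog '[[[0,0,0,0,-1],[0,0,0,0,-1],[0,0,0,0,-1],[0,0,0,0,-1],[0,0,0,0,-1],[0,0,0,0,-1],[0,0,0,0,-1],[0,0,0,0,-1],[0,0,0,0,-1],[0,0,0,0,-1]]]'
python3 -m jog '[[[0,0,0,0,-1],[0,0,0,0,-1],[0,0,0,0,-1],[0,0,0,0,-1],[0,0,0,0,-1],[0,0,0,0,-1],[0,0,0,0,-1],[0,0,0,0,-1],[0,0,0,0,-1],[0,0,0,0,-1]]]'
python3 plan.py .432 -.264 .036 1.55
python3 - <<'E'
from h import *
im,P=grab("top"); save(cv2.resize(im[170:290,270:420],None,fx=4,fy=4,interpolation=2),"t5.png")
E
```

```text
time: 39.75
position: [0.4308, -0.2327, 0.0371]
tool_rot: [2.741, -1.531, 0.005]
ft_force: [-0.9, 0.6, -4.4]
grip_width: 0.412
time: 41.0
position: [0.4308, -0.2327, 0.0371]
tool_rot: [3.13, -0.229, 0.003]
ft_force: [-0.1, 0.1, -3.8]
grip_width: 0.411
time: 42.25
position: [0.4308, -0.2327, 0.0371]
tool_rot: [2.933, 1.115, 0.001]
ft_force: [0.2, 0.3, -4.1]
grip_width: 0.406
time: 43.5
position: [0.4308, -0.2327, 0.0371]
tool_rot: [2.187, 2.25, -0.001]
ft_force: [0.1, 0.3, -4.3]
grip_width: 0.407
t 43.5 pos [ 0.4308 -0.2327  0.0371] psi 1.62 j7 0.51 F [ 0.1  0.3 -4.3] grip 0.407 tilt 0.2
shift now: [-0.782  0.008  0.029] turn: 0.01 (or -71.99 ) shift if after turn: [-0.782  0.009  0.027]
```

View pics/t5.png

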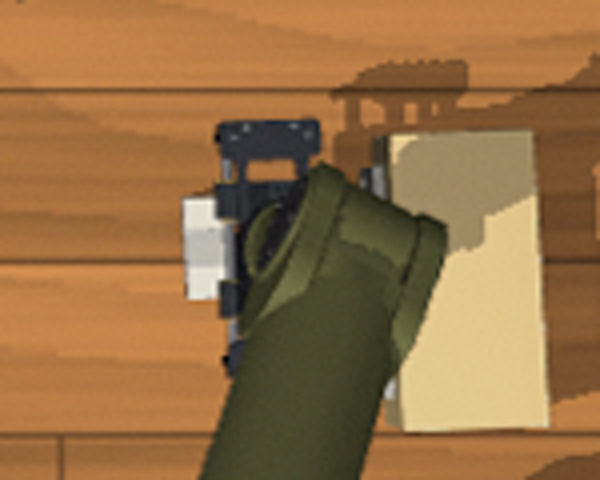

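The first bolt of mould 2 is flush: its outer edge at (190,248) is clean. I press the second.

```bash
python3 -m jog '[[[0,-0.4,0,0,0],[0,-0.38,0,0,0],[0,-0.05,0,0,0],[0,-0.05,0,0,0],[0,-0.05,0,0,0],[0,-0.05,0,0,0],[0,-0.05,0,0,0],[0,0,0,0,0]]]'
python3 -m jog '[[[0,-0.05,0,0,0],[0,-0.05,0,0,0],[0,0,0,0,0]]]'
python3 -m jog '[[[0,-0.05,0,0,0],[0,-0.025,0,0,0],[0,0,0,0,0]]]'
python3 -m jog '[[[0,-0.05,0,0,0],[0,-0.025,0,0,0],[0,0,0,0,0]]]'
```

```text
time: 44.55
position: [0.4316, -0.2705, 0.0364]
tool_rot: [-2.19, -2.251, -0.001]
ft_force: [-1.1, 3.6, -3.5]
grip_width: 0.413
time: 44.92
position: [0.4318, -0.2756, 0.0365]
tool_rot: [2.191, 2.251, 0.0]
ft_force: [0.5, 3.6, -4.8]
grip_width: 0.408
time: 45.3
position: [0.4318, -0.2786, 0.0365]
tool_rot: [2.191, 2.251, 0.0]
ft_force: [1.5, 3.6, -4.3]
grip_width: 0.405
time: 45.68
position: [0.4317, -0.2789, 0.0366]
tool_rot: [-2.187, -2.25, -0.003]
ft_force: [-0.4, 9.7, 1.0]
grip_width: 0.411
```

```bash
python3 -m jog '[[[0,-0.05,0,0,0],[0,-0.025,0,0,0],[0,0,0,0,0],[0,0.9,0,0,0]]]'
python3 -m jog '[[[0,0.91,0.35,0,0],[0,0.91,0.35,0,0],[0,0.91,0.35,0,0],[0,0.91,0.35,0,0],[0,0.91,0.35,0,0],[0,0.91,0.35,0,0],[0,0.91,0.35,0,0],[0,0.91,0.35,0,0],[0,0.91,0.35,0,0],[0,0.91,0.35,0,0]]]'
python3 -m jog '[[[0,0,0,0,0],[0,0,0,0,0]]]'
python3 plan.py .56 .1215 .0312 1.6
```

```text
time: 46.18
position: [0.4312, -0.2515, 0.0373]
tool_rot: [2.192, 2.245, -0.003]
ft_force: [0.2, -0.5, -3.7]
grip_width: 0.41
time: 47.42
position: [0.5629, 0.1184, 0.0369]
tool_rot: [2.191, 2.247, 0.001]
ft_force: [1.1, -1.0, -3.7]
grip_width: 0.406
time: 47.68
position: [0.5617, 0.1173, 0.0364]
tool_rot: [2.191, 2.249, -0.001]
ft_force: [-0.1, -0.3, -4.1]
grip_width: 0.411
t 47.67 pos [0.5617 0.1173 0.0364] psi 1.5 j7 -0.23 F [-0.1 -0.3 -4.1] grip 0.411 tilt 0.12
shift now: [ 0.106 -0.039  0.13 ] turn: -0.02 (or 71.98 ) shift if after turn: [ 0.105 -0.039  0.131]
```

```bash
python3 -m jog '[[[0,0.106,-0.04,0,-0.02],[0,0,0,0.06,0],[0,0,0,0.06,0],[0,0,0,0,0],[0,0,0,0,0]]]'
python3 plan.py .6662 .1245 .0312 1.6
python3 - <<'E'
from h import *
im,P=grab("top"); z=P[...,2]
hsv=cv2.cvtColor(im,cv2.COLOR_RGB2HSV)
w=(P[...,0]>.5)&(P[...,0]<.62)&(P[...,1]<.2)&(P[...,1]>.05)&(z>.014)&(z<.034)&(hsv[...,1]<60)&(hsv[...,2]>140)
q=P[w];print(len(q))
for x0 in(.53,.55,.57,.59):
    r=q[abs(q[:,0]-x0)<.01];print(x0,len(r),r[:,1].min().round(4),r[:,1].max().round(4))
E
```

```text
time: 48.3
position: [0.5594, 0.1228, 0.0321]
tool_rot: [2.19, 2.252, -0.0]
ft_force: [-1.6, -1.4, 1.7]
grip_width: 0.411
t 48.3 pos [0.5594 0.1228 0.0321] psi 1.62 j7 -0.24 F [-1.6 -1.4  1.7] grip 0.411 tilt 0.03
shift now: [-0.033  2.669  0.023] turn: 0.0 (or -72.0 ) shift if after turn: [-0.032  2.669  0.023]
51
0.53 13 0.0746 0.0809
0.55 10 0.0745 0.0842
0.57 5 0.0747 0.0843
0.59 23 0.0778 0.0877
```

```bash
python3 -m jog '[[[0,-0.03,0.3,0,0],[0,0,0.3,0,0],[0,0,0.3,0,0],[0,0,0.25,0,0],[0,0,0.25,0,0],[0,0,0,0,0]]]' 30
python3 -m jog '[[[0,0,0.25,0,0],[0,0,0.25,0,0],[0,0,0.25,0,0],[0,0,0.2,0,0],[0,0,0.2,0,0],[0,0,0,0,0]]]'
python3 -m jog '[[[0,0,0.1,0,0],[0,0,0.1,0,0],[0,0,0,0,0]]]'
python3 -m jog '[[[0,0,0.07,0,0],[0,0,0.05,0,0],[0,0,0,0,0]]]'
```

```text
time: 49.1
position: [0.6157, 0.1229, 0.0321]
tool_rot: [2.19, 2.252, -0.002]
ft_force: [-3.1, -2.8, 5.4]
grip_width: 0.413
time: 49.85
position: [0.6612, 0.1243, 0.032]
tool_rot: [-2.19, -2.253, 0.003]
ft_force: [-4.9, -2.1, 4.9]
grip_width: 0.41
time: 50.22
position: [0.6681, 0.1244, 0.032]
tool_rot: [-2.189, -2.252, 0.005]
ft_force: [-7.6, -3.7, 7.0]
grip_width: 0.407
time: 50.6
position: [0.6682, 0.1245, 0.0321]
tool_rot: [-2.184, -2.248, 0.017]
ft_force: [-21.9, -4.6, 16.4]
grip_width: 0.407
```

```bash
python3 -m jog '[[[0,0,-0.1,0,0],[1,0,0,0,0],[1,0,0,0,0],[1,0,0,0,0],[1,0,0,-1,0],[1,0,0,-1,0],[1,0,0,-1,0]]]' 40
python3 -m jog '[[[1,-0.5,-1,0,1],[1,-0.5,-1,0,1],[1,-0.5,-1,0,1],[1,-0.5,-1,0,0.46],[1,0,0,0,0]]]'
python3 - <<'E'
from h import *
for n in ("top","scene"):
    i,Q=grab(n)
    for k,w,st in moulds(i,Q): print(n,"knob",np.mean(k,0).round(4),rect(k)[2:],"white",rect(w)[1:] if len(w) else 0)
E
python3 plan.py .4247 .2876 .09 -15.7
```

```text
time: 51.48
position: [0.6706, 0.1257, 0.153]
tool_rot: [2.189, 2.253, 0.002]
ft_force: [0.2, 0.7, 0.2]
grip_width: 0.968
time: 52.1
position: [0.5016, 0.0617, 0.1518]
tool_rot: [-2.504, -1.897, 0.0]
ft_force: [1.0, 1.2, 0.1]
grip_width: 0.999
top knob [ 0.6734 -0.1059  0.0639] (array([35.2, 35.8]), 1.5) white (array([ 674. , -107.6]), array([78.7, 97.1]), 0.5)
top knob [0.6668 0.1236 0.0627] (array([36.2, 32. ]), 0.1) white (array([667.6, 122.8]), array([78.4, 95.8]), 0.0)
top knob [0.4247 0.2874 0.0638] (array([35.2, 34.7]), 72.6) white (array([424.2, 288.7]), array([ 79.3, 117.5]), 74.8)
scene knob [0.4284 0.2847 0.0627] (array([33.3, 39.4]), 70.7) white (array([422.8, 289.5]), array([ 79.2, 105.3]), 75.4)
scene knob [0.6709 0.1215 0.0628] (array([36.5, 33.7]), 2.2) white (array([668.2, 123. ]), array([79.4, 96. ]), 1.3)
scene knob [ 0.6781 -0.1085  0.0637] (array([37.2, 32.1]), 1.0) white (array([ 675.5, -106.7]), array([86.3, 79.7]), 89.8)
t 52.2 pos [0.5047 0.0628 0.1525] psi -15.63 j7 -0.45 F [0.6 0.2 0.3] grip 1.004 tilt 0.16
shift now: [ 4.872 -3.444  1.561] turn: 0.01 (or -71.99 ) shift if after turn: [ 4.869 -3.446  1.563]
```

```bash
python3 -m jog '[[[1,0.974,-0.689,0,0],[1,0.974,-0.689,0,0],[1,0.974,-0.689,0,0],[1,0.974,-0.689,0,0],[1,0.974,-0.689,0,0],[1,0,0,0,0],[1,0,0,0,0]]]' 50
python3 plan.py .4247 .2876 .0312 -15.7
```

```text
time: 53.08
position: [0.4246, 0.2875, 0.1517]
tool_rot: [2.503, 1.899, 0.001]
ft_force: [0.4, -0.6, 1.3]
grip_width: 0.998
t 53.08 pos [0.4246 0.2875 0.1517] psi -15.63 j7 -0.93 F [ 0.4 -0.6  1.3] grip 0.998 tilt 0.03
shift now: [4.000e-03 1.000e-03 3.012e+00] turn: 0.01 (or -71.99 ) shift if after turn: [4.000e-03 2.000e-03 3.012e+00]
```

```bash
python3 -m jog '[[[1,0,0,1,0],[1,0,0,1,0],[1,0,0,1,0],[1,0,0,0,0],[0,0,0,0,0],[0,0,0,0,0],[0,0,0,0,0],[0,0,0,0,0],[0,0,0,0,0],[0,0,0,0,0]]]'
python3 -m jog '[[[0,0,0,0,0],[0,0,0,-0.12,0],[0,0,0,0,0]]]'
python3 plan.py .432 -.225 .035 91.55
```

```text
time: 54.32
position: [0.4239, 0.2871, 0.0319]
tool_rot: [2.503, 1.898, 0.001]
ft_force: [-0.7, -0.1, 2.0]
grip_width: 0.408
time: 54.7
position: [0.4228, 0.2868, 0.0361]
tool_rot: [-2.503, -1.898, 0.002]
ft_force: [0.3, -0.1, -5.6]
grip_width: 0.413
t 54.7 pos [0.4228 0.2868 0.0361] psi -15.65 j7 -0.96 F [ 0.3 -0.1 -5.6] grip 0.413 tilt 0.08
shift now: [-12.26    3.673   0.035] turn: -21.44 (or 50.56 ) shift if after turn: [  0.116 -12.798   0.028]
```

```bash
python3 -m jog '[[[0,-0.857,0.33,0,0],[0,-0.857,0.33,0,0],[0,-0.857,0.33,0,0],[0,-0.857,0.33,0,0],[0,-0.857,0.33,0,0],[0,-0.857,0.33,0,0],[0,-0.857,0.33,0,0]]]'
python3 -m jog '[[[0,-0.895,0.194,0,0],[0,-0.895,0.194,0,0],[0,-0.895,0.194,0,0],[0,-0.895,0.194,0,0],[0,-0.895,0.194,0,0],[0,-0.895,0.194,0,0],[0,-0.895,0.194,0,0],[0,0,0,0,0]]]'
python3 -m jog '[[[0,0,0,0,-1],[0,0,0,0,-1],[0,0,0,0,-1],[0,0,0,0,-1],[0,0,0,0,-1],[0,0,0,0,-1],[0,0,0,0,-1],[0,0,0,0,-1],[0,0,0,0,-1],[0,0,0,0,-1]]]'
python3 -m jog '[[[0,0,0,0,-1],[0,0,0,0,-1],[0,0,0,0,-1],[0,0,0,0,-1],[0,0,0,0,-1],[0,0,0,0,-1],[0,0,0,0,-1],[0,0,0,0,-1],[0,0,0,0,-1],[0,0,0,0,-1]]]'
python3 -m jog '[[[0,0,0,0,-1],[0,0,0,0,-0.44],[0,0,0,0,0]]]'
python3 plan.py .432 -.264 .036 91.55
```

```text
time: 55.58
position: [0.4471, 0.0301, 0.0362]
tool_rot: [-2.503, -1.898, 0.001]
ft_force: [0.9, -0.2, -6.0]
grip_width: 0.408
time: 56.58
position: [0.4313, -0.2281, 0.0363]
tool_rot: [2.508, 1.891, -0.002]
ft_force: [-0.3, 0.6, -5.2]
grip_width: 0.41
time: 57.82
position: [0.4321, -0.2234, 0.036]
tool_rot: [-1.46, -2.78, -0.001]
ft_force: [0.2, 0.0, -5.6]
grip_width: 0.407
time: 59.08
position: [0.432, -0.2234, 0.036]
tool_rot: [-0.149, -3.137, -0.002]
ft_force: [-0.5, 0.2, -5.5]
grip_width: 0.413
time: 59.45
position: [0.4321, -0.2236, 0.0361]
tool_rot: [0.043, -3.14, -0.002]
ft_force: [0.2, 0.1, -5.9]
grip_width: 0.409
t 59.45 pos [ 0.4321 -0.2236  0.0361] psi 91.58 j7 2.04 F [ 0.2  0.1 -5.9] grip 0.409 tilt 0.08
shift now: [ 0.03  -1.009  0.002] turn: 0.01 (or -71.99 ) shift if after turn: [ 0.03  -1.009  0.003]
```

```bash
python3 -m jog '[[[0,0,-0.5,0,0],[0,0,-0.5,0,0],[0,0,-0.05,0,0],[0,0,-0.05,0,0],[0,0,-0.05,0,0],[0,0,-0.05,0,0],[0,0,-0.05,0,0],[0,0,0,0,0]]]'
python3 -m jog '[[[0,0,-0.05,0,0],[0,0,-0.05,0,0],[0,0,0,0,0]]]'
python3 -m jog '[[[0,0,-0.05,0,0],[0,0,-0.025,0,0],[0,0,0,0,0]]]'
python3 -m jog '[[[0,0,-0.05,0,0],[0,0,-0.025,0,0],[0,0,0,0,0]]]'
```

```text
time: 60.45
position: [0.4338, -0.2741, 0.0363]
tool_rot: [0.043, -3.141, -0.001]
ft_force: [-0.1, 4.5, -5.7]
grip_width: 0.407
time: 60.82
position: [0.4339, -0.2789, 0.0363]
tool_rot: [-0.042, 3.141, -0.0]
ft_force: [0.4, 3.2, -7.4]
grip_width: 0.406
time: 61.2
position: [0.4337, -0.2792, 0.0365]
tool_rot: [0.045, -3.14, -0.006]
ft_force: [-1.2, 10.0, -1.6]
grip_width: 0.405
time: 61.58
position: [0.4336, -0.2793, 0.0366]
tool_rot: [0.047, -3.138, -0.013]
ft_force: [-3.4, 16.3, 3.7]
grip_width: 0.412
```

Flush, exactly at the predicted -0.2793. I back off and turn it round.

```bash
python3 -m jog '[[[0,0,0.7,0,0],[0,0,0.7,0,0],[0,0,0,0,1],[0,0,0,0,1],[0,0,0,0,1],[0,0,0,0,1],[0,0,0,0,1],[0,0,0,0,1],[0,0,0,0,1],[0,0,0,0,1]]]'
python3 -m jog '[[[0,0,0,0,1],[0,0,0,0,1],[0,0,0,0,1],[0,0,0,0,1],[0,0,0,0,1],[0,0,0,0,1],[0,0,0,0,1],[0,0,0,0,1],[0,0,0,0,1],[0,0,0,0,1]]]'
python3 -m jog '[[[0,0,0,0,1],[0,0,0,0,1],[0,0,0,0,1],[0,0,0,0,1],[0,0,0,0,1],[0,0,0,0,1],[0,0,0,0,1],[0,0,0,0,1],[0,0,0,0,1],[0,0,0,0,1]]]'
python3 -m jog '[[[0,0,0,0,1],[0,0,0,0,1],[0,0,0,0,1],[0,0,0,0,1],[0,0,0,0,1],[0,0,0,0,1],[0,0,0,0,1],[0,0,0,0,1],[0,0,0,0,0]]]'
python3 plan.py .432 -.264 .036 -88.45
python3 - <<'E'
from h import *
im,P=grab("top"); save(cv2.resize(im[170:290,270:420],None,fx=4,fy=4,interpolation=2),"t6.png")
E
```

```text
time: 62.82
position: [0.4329, -0.2311, 0.0372]
tool_rot: [1.04, 2.962, -0.004]
ft_force: [0.1, 0.2, -5.9]
grip_width: 0.406
time: 64.08
position: [0.4329, -0.2311, 0.0372]
tool_rot: [2.194, 2.244, -0.001]
ft_force: [0.3, -0.3, -6.3]
grip_width: 0.409
time: 65.32
position: [0.4329, -0.2311, 0.0373]
tool_rot: [2.936, 1.107, 0.001]
ft_force: [-0.4, 0.3, -4.6]
grip_width: 0.412
time: 66.45
position: [0.4328, -0.2306, 0.0371]
tool_rot: [3.139, 0.042, 0.002]
ft_force: [0.1, -0.5, -5.7]
grip_width: 0.411
t 66.45 pos [ 0.4328 -0.2306  0.0371] psi -88.46 j7 -1.04 F [ 0.1 -0.5 -5.7] grip 0.411 tilt 0.16
shift now: [-0.043  0.835  0.031] turn: -0.0 (or 72.0 ) shift if after turn: [-0.043  0.835  0.029]
```

View pics/t6.png

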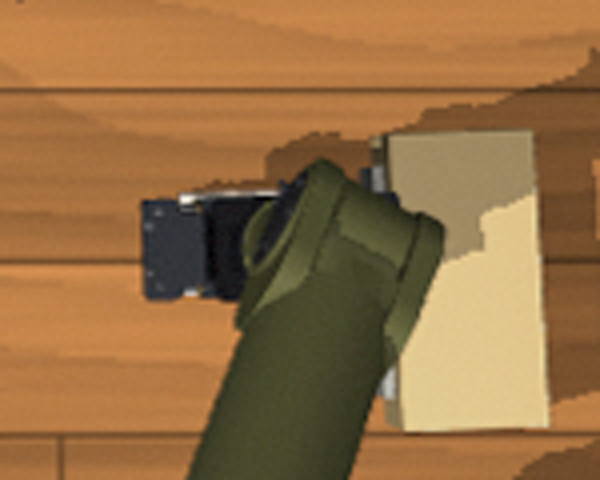

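The gripper body at (180,250) hides the mould in this view, so the bolts can't be checked here. I press the second side using force and position, as before.

```bash
python3 -m jog '[[[0,0,0.42,0,0],[0,0,0.42,0,0],[0,0,0.05,0,0],[0,0,0.05,0,0],[0,0,0.05,0,0],[0,0,0.05,0,0],[0,0,0.05,0,0],[0,0,0,0,0]]]'
python3 -m jog '[[[0,0,0.05,0,0],[0,0,0.05,0,0],[0,0,0,0,0]]]'
python3 -m jog '[[[0,0,0.05,0,0],[0,0,0.025,0,0],[0,0,0,0,0]]]'
python3 -m jog '[[[0,0,0.05,0,0],[0,0,0.025,0,0],[0,0,0,0,0]]]'
```

```text
time: 67.5
position: [0.4337, -0.2712, 0.0364]
tool_rot: [-3.14, -0.044, 0.001]
ft_force: [-0.9, 4.0, -3.6]
grip_width: 0.415
time: 67.88
position: [0.4339, -0.2764, 0.0364]
tool_rot: [3.141, 0.042, 0.0]
ft_force: [0.8, 3.3, -5.0]
grip_width: 0.413
time: 68.25
position: [0.4339, -0.2791, 0.0364]
tool_rot: [-3.141, -0.043, 0.0]
ft_force: [0.9, 4.7, -6.3]
grip_width: 0.413
time: 68.62
position: [0.4337, -0.2793, 0.0365]
tool_rot: [-3.136, -0.045, 0.003]
ft_force: [-1.0, 11.5, 0.0]
grip_width: 0.411
```

```bash
python3 -m jog '[[[0,0,0.05,0,0],[0,0,0.025,0,0],[0,0,0,0,0],[0,0,-0.9,0,0]]]'
python3 -m jog '[[[0,0.41,-0.79,0,0],[0,0.41,-0.79,0,0],[0,0.41,-0.79,0,0],[0,0.41,-0.79,0,0],[0,0.41,-0.79,0,0],[0,0.41,-0.79,0,0],[0,0.41,-0.79,0,0],[0,0.41,-0.79,0,0],[0,0,0,0,0],[0,0,0,0,0]]]'
python3 plan.py .55 .005 .0322 -88.4
```

```text
time: 69.12
position: [0.4332, -0.2527, 0.0373]
tool_rot: [3.137, 0.037, 0.002]
ft_force: [0.8, 0.3, -4.8]
grip_width: 0.409
time: 70.38
position: [0.5577, 0.0048, 0.0366]
tool_rot: [3.139, 0.041, 0.001]
ft_force: [-0.5, -0.7, -6.3]
grip_width: 0.408
t 70.38 pos [0.5577 0.0048 0.0366] psi -88.51 j7 -1.54 F [-0.5 -0.7 -6.3] grip 0.408 tilt 0.14
shift now: [-0.193 -0.011  0.109] turn: -0.02 (or 71.98 ) shift if after turn: [-0.193 -0.012  0.109]
```

```bash
python3 -m jog '[[[0,0,0,0.06,0],[0,0,0,0.06,0],[0,0,0,0,0]]]' 
python3 -m jog '[[[0,0.3,0,0,0],[0,0.3,0,0,0],[0,0.3,0,0,0],[0,0.25,0,0,0],[0,0.25,0,0,0],[0,0,0,0,0]]]' 40
python3 -m jog '[[[0,0.25,0,0,0],[0,0.25,0,0,0],[0,0.25,0,0,0],[0,0.2,0,0,0],[0,0,0,0,0]]]'
python3 -m jog '[[[0,0.1,0,0,0],[0,0.1,0,0,0],[0,0,0,0,0]]]'
python3 plan.py .672 .0083 .0322 -88.4
```

```text
time: 70.75
position: [0.5575, 0.0059, 0.032]
tool_rot: [3.141, 0.041, 0.001]
ft_force: [0.3, -1.6, -3.2]
grip_width: 0.408
time: 71.5
position: [0.6138, 0.0063, 0.032]
tool_rot: [3.139, 0.041, -0.001]
ft_force: [-4.3, -4.4, 2.0]
grip_width: 0.408
time: 72.12
position: [0.6517, 0.0073, 0.032]
tool_rot: [3.139, 0.041, -0.001]
ft_force: [-4.2, -3.3, 1.5]
grip_width: 0.412
time: 72.5
position: [0.6588, 0.0076, 0.032]
tool_rot: [3.139, 0.041, -0.003]
ft_force: [-5.7, -4.1, 3.4]
grip_width: 0.412
t 72.5 pos [0.6588 0.0076 0.032 ] psi -88.49 j7 -1.51 F [-5.7 -4.1  3.4] grip 0.412 tilt 0.17
shift now: [ 0.329 -0.01  -0.005] turn: -0.02 (or 71.98 ) shift if after turn: [ 0.33  -0.009 -0.004]
```

```bash
python3 -m jog '[[[0,0.1,0,0,0],[0,0.1,0,0,0],[0,0,0,0,0]]]'
python3 -m jog '[[[0,0.08,0,0,0],[0,0.05,0,0,0],[0,0,0,0,0]]]'
python3 -m jog '[[[0,0.07,0,0,0],[0,0.05,0,0,0],[0,0,0,0,0]]]'
```

```text
time: 72.88
position: [0.6669, 0.0078, 0.032]
tool_rot: [3.139, 0.041, -0.003]
ft_force: [-5.9, -3.8, 3.7]
grip_width: 0.406
time: 73.25
position: [0.6709, 0.0079, 0.0321]
tool_rot: [3.139, 0.041, -0.007]
ft_force: [-9.6, -4.7, 5.8]
grip_width: 0.412
time: 73.62
position: [0.671, 0.0079, 0.0322]
tool_rot: [3.14, 0.041, -0.023]
ft_force: [-22.1, -3.1, 17.0]
grip_width: 0.41
```

Home at 0.671, where 0.672 was expected. I relax, open a little (lips), rise and move clear, then check everything.

```bash
python3 -m jog '[[[0,-0.15,0,0,0],[0.52,0,0,0,0],[0.52,0,0,0,0],[0.52,0,0,-0.3,0],[0.52,0,0,-1,0],[0.52,0,0,-1,0],[0.52,0,0,-1,0],[0.52,-1,0,-1,0],[0.52,-1,0,0,0]]]'
python3 -m jog '[[[0.52,-0.9,-0.9,0,0],[0.52,-0.9,-0.9,0,0],[0.52,-0.5,-1,0,0],[0.52,0,-1,0,0],[0.52,0,-1,0,0],[0.52,0,-1,0,0],[0.52,0,0,0,0]]]'
python3 plan.py .5 .3 .2 -88
python3 - <<'E'
from h import *
t=.03; o=np.array([.6715-.044,.0083-.0013])  # rack estimate
for n in ("top","scene"):
    i,Q=grab(n); z=Q[...,2]
    save(cv2.resize(i[125:205,180:335] if n=="top" else i[180:290,170:345],None,fx=4.5,fy=4.5,interpolation=2),f"end_{n}.png")
    for k,w,st in moulds(i,Q): print(n,"knob",np.mean(k,0).round(4),rect(k)[1:],"white",rect(w)[1:],np.median(w[:,2]).round(4),"rack xy",np.round([[np.cos(t),np.sin(t)],[-np.sin(t),np.cos(t)]]@(np.array(rect(k)[1])/1000-o),4))
E
```

```text
time: 74.75
position: [0.5937, 0.008, 0.209]
tool_rot: [-3.14, -0.043, -0.015]
ft_force: [-0.1, 0.4, 0.2]
grip_width: 0.524
time: 75.62
position: [0.4924, 0.2419, 0.2048]
tool_rot: [-3.139, -0.053, -0.002]
ft_force: [-0.3, -1.2, 0.4]
grip_width: 0.516
t 75.62 pos [0.4924 0.2419 0.2048] psi -88.08 j7 -2.04 F [-0.3 -1.2  0.4] grip 0.516 tilt 0.16
shift now: [ 0.239 -1.446  0.124] turn: -0.02 (or 71.98 ) shift if after turn: [ 0.241 -1.446  0.12 ]
top knob [0.6703 0.0081 0.0636] (array([670.3,   8. ]), array([31.4, 35.8]), 89.9) white (array([671. ,  10.7]), array([141.2,  80. ]), 89.9) 0.0243 rack xy [ 0.0428 -0.0003]
top knob [ 0.6732 -0.1062  0.0638] (array([ 673.4, -105.9]), array([35.4, 35.8]), 0.3) white (array([674.2, -94.1]), array([ 80.1, 121.9]), 3.1) 0.0242 rack xy [ 0.0425 -0.1142]
top knob [0.6561 0.121  0.064 ] (array([655.9, 121.2]), array([36.1, 33.6]), 7.2) white (array([657.7, 108.7]), array([ 80.2, 124.3]), 5.0) 0.0245 rack xy [0.0318 0.1133]
scene knob [0.6619 0.1186 0.063 ] (array([659.3, 119.5]), array([32.8, 33.8]), 11.2) white (array([658.9, 109.1]), array([ 79.4, 124. ]), 6.3) 0.0252 rack xy [0.0352 0.1115]
scene knob [0.6749 0.0063 0.0634] (array([671.4,   6.7]), array([36.6, 33.6]), 2.2) white (array([671.5,   7.8]), array([79.8, 93.9]), 1.0) 0.0252 rack xy [ 0.0439 -0.0016]
scene knob [ 0.6775 -0.1085  0.0637] (array([ 675. , -108.4]), array([33.2, 36.4]), 89.3) white (array([ 702.8, -102.1]), array([47.7, 89.4]), 33.5) 0.0249 rack xy [ 0.044  -0.1168]
```

View pics/end_top.png

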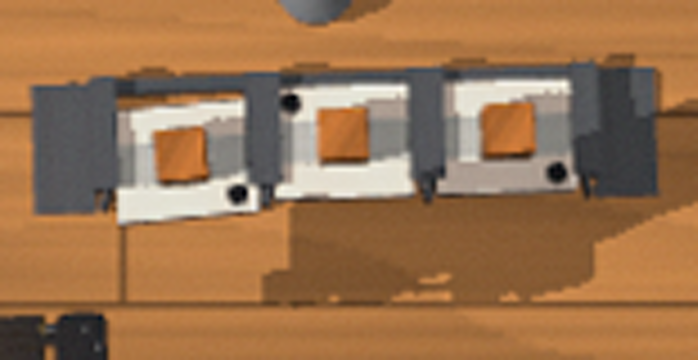

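View pics/end_scene.png

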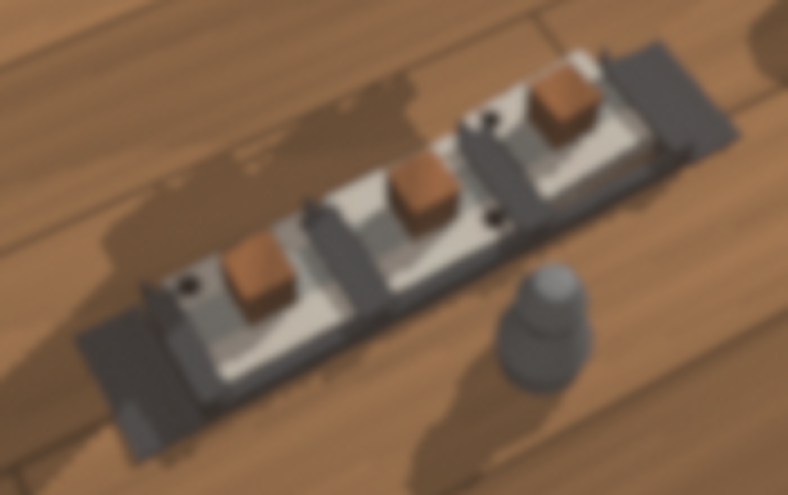

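The end check shows mould 2 in the left bay (knob at (181,155) in the top crop) knocked out by about 11 mm and turned about 5°. The other two are home. I re-grip it square and push it home again.

```bash
python3 -m jog '[[[1,0,0,0,-1],[1,0,0,0,-1],[1,0,0,0,-1],[1,0,0,0,-1],[1,0,0,0,-1],[1,0,0,0,-1],[1,0,0,0,-1],[1,0,0,0,-1],[1,0,0,0,-1],[1,0,0,0,-1]]]' 30
python3 -m jog '[[[1,0,0,0,-1],[1,0,0,0,-1],[1,0,0,0,-1],[1,0,0,0,-1],[1,0,0,0,-1],[1,0,0,0,-1],[1,0,0,0,-1],[1,0,0,0,-0.9],[1,0,0,0,0]]]'
python3 plan.py .657 .122 .0325 1.6
```

```text
time: 76.97
position: [0.4939, 0.2354, 0.2044]
tool_rot: [2.829, 1.366, 0.002]
ft_force: [0.2, -0.2, -0.6]
grip_width: 1.004
time: 78.1
position: [0.4938, 0.2356, 0.2043]
tool_rot: [2.204, 2.237, 0.001]
ft_force: [-0.0, -1.2, 0.3]
grip_width: 1.0
t 78.1 pos [0.4938 0.2356 0.2043] psi 0.85 j7 -0.48 F [-0.  -1.2  0.3] grip 1.0 tilt 0.06
shift now: [-2.901  4.032  4.299] turn: -0.15 (or 71.85 ) shift if after turn: [-2.954  3.998  4.295]
```

```bash
python3 -m jog '[[[1,0,0,0,-0.15],[1,-0.74,1,0,0],[1,-0.74,1,0,0],[1,-0.74,1,0,0],[1,-0.73,1,0,0],[1,0,0,0,0],[1,0,0,1,0],[1,0,0,1,0],[1,0,0,0,0]]]'
python3 plan.py .657 .122 .0325 1.6
python3 - <<'E'
from h import *
for n in ("top","scene"):
    i,Q=grab(n)
    for k,w,st in moulds(i,Q): print(n,"knob",np.mean(k,0).round(4),rect(k)[1:])
E
```

```text
time: 79.22
position: [0.6534, 0.1245, 0.1201]
tool_rot: [-2.182, -2.253, 0.01]
ft_force: [-0.5, 1.4, 0.9]
grip_width: 0.999
t 79.22 pos [0.6534 0.1245 0.1201] psi 1.83 j7 -0.17 F [-0.5  1.4  0.9] grip 0.999 tilt 0.45
shift now: [-0.063  0.105  2.19 ] turn: 0.05 (or -71.95 ) shift if after turn: [-0.065  0.088  2.191]
top knob [0.6701 0.0081 0.064 ] (array([670.4,   8. ]), array([31.4, 36.1]), 89.9)
top knob [ 0.6732 -0.106   0.0639] (array([ 673.2, -106.1]), array([35.2, 35.2]), 0.6)
scene knob [0.6622 0.1184 0.0627] (array([659.7, 119. ]), array([32.9, 31.9]), 10.5)
scene knob [0.6763 0.006  0.063 ] (array([673.5,   6.7]), array([31.8, 33.3]), 3.7)
scene knob [ 0.6777 -0.1084  0.0633] (array([ 674.4, -108.6]), array([33.2, 36.9]), 87.4)
```

```bash
python3 -m jog '[[[1,-0.06,0.1,1,0],[1,0,0,1,0],[1,0,0,0.19,0],[0,0,0,0,0],[0,0,0,0,0],[0,0,0,0,0],[0,0,0,0,0],[0,0,0,0,0],[0,0,0,0,0],[0,0,0,0,0]]]' 30
python3 plan.py .668 .124 .0325 1.6
python3 -m jog '[[[0,0,0.07,0,0],[0,0,0.07,0,0],[0,0,0.07,0,0],[0,0,0,0,0]]]'
python3 -m jog '[[[0,0,0.07,0,0],[0,0,0,0,0],[0,0,0,0,0]]]'
```

```text
time: 80.58
position: [0.6594, 0.1222, 0.0362]
tool_rot: [-2.185, -2.255, 0.003]
ft_force: [-5.3, 0.4, 4.7]
grip_width: 0.415
t 80.58 pos [0.6594 0.1222 0.0362] psi 1.81 j7 -0.16 F [-5.3  0.4  4.7] grip 0.415 tilt 0.18
shift now: [0.039 0.218 0.091] turn: 0.04 (or -71.96 ) shift if after turn: [0.04  0.217 0.092]
time: 81.08
position: [0.666, 0.1225, 0.0362]
tool_rot: [-2.183, -2.252, 0.008]
ft_force: [-10.6, -0.7, 8.9]
grip_width: 0.413
time: 81.45
position: [0.6671, 0.124, 0.0361]
tool_rot: [-2.18, -2.251, 0.01]
ft_force: [-14.8, 1.0, 11.0]
grip_width: 0.416
```

```bash
python3 -m jog '[[[0,0,0.07,0,0],[0,0,0.03,0,0],[0,0,0,0,0]]]'
python3 -m jog '[[[0,0,0.05,0,0],[0,0,0,0,0],[0,0,0,0,0]]]'
```

```text
time: 81.82
position: [0.6681, 0.1253, 0.0363]
tool_rot: [-2.176, -2.247, 0.016]
ft_force: [-22.2, 1.7, 17.6]
grip_width: 0.409
time: 82.2
position: [0.6682, 0.1255, 0.0363]
tool_rot: [-2.174, -2.246, 0.02]
ft_force: [-26.1, 1.5, 21.1]
grip_width: 0.411
```

Home at 0.6682, the same stop as before. Release, move clear, final check.

```bash
python3 -m jog '[[[0,0,-0.18,0,0],[1,0,0,0,0],[1,0,0,0,0],[1,0,0,0,0],[1,0,0,-1,0],[1,0,0,-1,0],[1,0,0,-1,0],[1,0,0,-1,0],[1,0.5,-1,0,0],[1,0.5,-1,0,0]]]'
python3 -m jog '[[[1,0.9,-0.9,0,0],[1,0.9,-0.9,0,0],[1,0.5,0,0,0],[1,0,0,0,0]]]'
python3 - <<'E'
from h import *
s=get_state();print(s["time"],s["position"],s["ft_force"])
t=.03; o=np.array([.6715-.044,.0083-.0013])
for n in ("top","scene"):
    i,Q=grab(n)
    save(cv2.resize(i[100:260,90:410],None,fx=2.4,fy=2.4,interpolation=2),f"fin_{n}.png")
    for k,w,st in moulds(i,Q): print(n,"knob",np.mean(k,0).round(4),rect(k)[2:],"rack xy",np.round([[np.cos(t),np.sin(t)],[-np.sin(t),np.cos(t)]]@(np.array(rect(k)[1])/1000-o),4))
    if n=="top":
        z=Q[...,2]
        for nn,(u,v) in dict(mug=(124,165),hare=(250,120),pot=(386,147)).items():
            c=np.s_[v-22:v+22,u-22:u+22]; q=Q[c][(z[c]>.03)]
            if nn=="hare": q=q[q[:,0]>.735]
            print(nn,q.min(0).round(3),q.max(0).round(3))
E
```

```text
time: 83.45
position: [0.5898, 0.1596, 0.1968]
tool_rot: [2.188, 2.253, 0.003]
ft_force: [-0.2, 0.3, 0.9]
grip_width: 1.0
time: 83.95
position: [0.5154, 0.2507, 0.1964]
tool_rot: [2.184, 2.258, 0.002]
ft_force: [0.6, -1.2, 0.3]
grip_width: 1.006
83.95 [0.51538138 0.25069634 0.19635097] [ 0.63755518 -1.22035618  0.26575897]
top knob [0.6701 0.0083 0.0637] (array([31.4, 35.9]), 90.0) rack xy [ 0.0428 -0.0003]
top knob [ 0.6735 -0.1065  0.0634] (array([34.8, 35.2]), 89.7) rack xy [ 0.0426 -0.1146]
top knob [0.6665 0.1233 0.0636] (array([35.8, 31.8]), 0.2) rack xy [0.0428 0.1154]
mug [0.531 0.237 0.03 ] [0.674 0.461 0.607]
hare [0.756 0.001 0.03 ] [0.804 0.056 0.106]
pot [ 0.655 -0.443  0.031] [ 0.74  -0.359  0.086]
scene knob [0.671  0.1206 0.0628] (array([37.5, 33. ]), 2.2) rack xy [0.0432 0.1138]
scene knob [0.676  0.0056 0.0631] (array([32.7, 37.7]), 89.1) rack xy [ 0.0435 -0.0014]
scene knob [ 0.6778 -0.1084  0.0635] (array([36.1, 33.8]), 0.9) rack xy [ 0.0439 -0.1164]
```

View pics/fin_top.png

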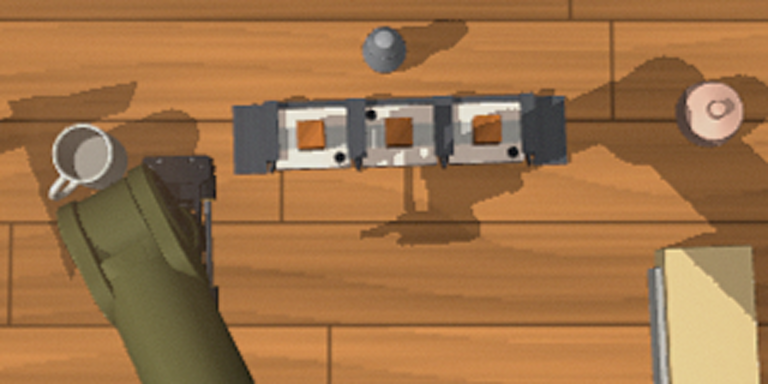

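All three moulds are square and home in their bays. The mug (85,155), hare (385,48) and pot (712,112) have not moved, and the arm is clear at z = 0.20.

```bash
python3 -c "
from bench import job; print(job.close_job())"
```

```text
the job is handed in; nothing more can be done
None
```

I locked all three moulds, put one in each rack bay, and handed the job in at about 84 s of the 210 s allowed.

- **Bolts:** I pushed all six in against the pressing bar until the mould stopped hard, at 10–21 N and within 1.5 mm of the same position. For moulds 1 and 2, pictures also show the first bolt flush. For mould 3 and all the second bolts I relied on force and position only, because the gripper hid that side or I took no picture there.
- **Bays:** the last check puts every mould about 43 mm into its bay (44 mm is fully home), 2 mm or less off the centre line, flat and square. The rack position behind these figures comes partly from where the moulds stopped. The two cameras differ by about 2 mm.
- **Knock:** mould 2 had been knocked about 11 mm out and 5° askew after I put it in the left bay. I gripped it again and pushed it back to the same stop.
- **Bystanders:** the hare and pot measured unmoved. The arm got in the way of the mug's measurement, but the last picture shows the mug in its original place.

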